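# Dock the sample tray and run the stirrer

### The job

Set up the stirring station: the sample tray lies the wrong way round, so turn it end for end and slide it, tapered nose first, between the two guide rails until it is fully home against the stop, and stand every sample jar from the bench upright in its wells. Then pull the station's red switch knob out until it clicks, leave it out for about five seconds while the stirrer runs, and push it fully back in, with the tray and jars left in place. Leave the beaker, the wash bottle and the stopwatch where they stand.

Things in the scene. Friction and masses are not known exactly. Their poses are not given: they have to be found in the camera images.
- mixer: fixed stirring station: dark pad flush with the bench between two low aluminium guide rails, a stop bar across their far end, a white control box behind it. Origin on the bench midway between the rails, under the middle of a fully docked tray; x = the way the tray slides in (roughly to the robot's left), y towards the robot, z up. Control box spans x 120 to 210, y -110 to 40 mm, 85 mm high
- rail_mouth (a point): on the bench, in the middle of the open mouth of the rails, at x = -81 mm of the station; same axes. The rails run 175 mm from here, inner walls 163 mm apart, 15 mm high; lips overhang inwards until they are 144 mm apart, at 11 to 15 mm above the bench, so the tray enters only by sliding flat on the bench along x
- rail_stop (a point): on the bench, in the middle of the stop bar's face, x = 92 mm of the station; the bar is 15 mm high. A tray that is fully home has its nose here
- tray_grip (a point): grip point of the loose white tray (about 0.35 kg) on its upright blue fin (40 mm along the tray, 10 mm thick, top 60 mm above the tray's underside), over the tray's middle, 45 mm above its underside. x points to the tapered nose, y across, z up. At the start the nose points away from the rail mouth. The tray can be lifted, turned and pushed by this fin
- tray_nose (a point): middle of the tray's nose edge, 90 mm ahead of the grip point, 3 mm above the underside. The blue side runners (6 mm thick, 158 mm wide over all) are cut away at an angle over the last 25 mm here, and lead into the rails
- tray_tail (a point): middle of the tray's other end, 90 mm behind the grip point, 3 mm above the underside: here stands the yellow end plate, 186 mm wide, 18 mm high, too wide for the rails. Docked, it stays just outside the mouth
- tray_well (a point): middle of one well's floor. A cross of low dividers makes four wells, each about 83 x 56 mm, centres 44 mm along and 31 mm across from the grip point (this one towards nose, +y); floors are 6 mm and wall tops 16 mm above the tray's underside
- knob (a joint): travel of the pull-knob switch, in m: 0 fully in (as at the start), 0.020 fully out. It has a two-position spring detent: about 6 N at most either way; past half-way it snaps on by itself to that end and stays
- knob_grip (a point): middle of the red round knob (26 mm diameter, 20 mm long, on a 12 mm stem), 50 mm above the bench on the side of the control box facing the robot. Pushed in it stands at x = 165, y = 68 mm of the station, its head 18 to 38 mm out from the box's face; it pulls straight out along the station's +y by 20 mm
- jar_a_mid (a point): centre of a closed round sample jar, 38 mm diameter, 50 mm high, amber with a green cap and a heavy foot (about 90 g), upright on the bench, z up; two to four of the four jars a to d are present
- jar_b_mid (a point): centre of a sample jar like jar a; may be absent
- jar_c_mid (a point): centre of a sample jar like jar a; may be absent
- jar_d_mid (a point): centre of a sample jar like jar a; may be absent
- beaker_mid (a point): bystander: centre of an empty glass beaker, 72 mm diameter, 90 mm high
- wash_bottle_mid (a point): bystander: centre of a white wash bottle with a red cap, 56 mm diameter, 120 mm high
- stopwatch_mid (a point): bystander: centre of a flat black stopwatch, 60 mm diameter, 16 mm high
There are look-alikes about, which are no part of the job. What is shaped like the part that bears jar_c_mid but purple or yellow is not meant. What is shaped like the part that bears jar_b_mid but purple is not meant.

How it is judged:
On the way, in this order (a step that is already met when the one before it is completed fails the run):
1. the tray is fully home in the rails, nose first, and every jar stands upright in its wells (x of tray_grip in the frame of mixer between -0.005 and 0.008 m and y of tray_grip in the frame of mixer between -0.006 and 0.006 m and x of tray_nose in the frame of mixer above 0.08 m and angle between the x axis of tray_grip and the x axis of mixer, either way round below 0.06 rad and height (world z) of tray_grip between 0.04 and 0.05 m and x of jar_a_mid in the frame of tray_grip between -0.085 and 0.085 m and y of jar_a_mid in the frame of tray_grip between -0.06 and 0.06 m and z of jar_a_mid in the frame of tray_grip between -0.019 and -0.009 m and angle between each of jar_a_mid, jar_b_mid, jar_c_mid, jar_d_mid's own z axis and vertical below 0.15 rad and x of jar_b_mid in the frame of tray_grip between -0.085 and 0.085 m and y of jar_b_mid in the frame of tray_grip between -0.06 and 0.06 m and z of jar_b_mid in the frame of tray_grip between -0.019 and -0.009 m and x of jar_c_mid in the frame of tray_grip between -0.085 and 0.085 m and y of jar_c_mid in the frame of tray_grip between -0.06 and 0.06 m and z of jar_c_mid in the frame of tray_grip between -0.019 and -0.009 m and x of jar_d_mid in the frame of tray_grip between -0.085 and 0.085 m and y of jar_d_mid in the frame of tray_grip between -0.06 and 0.06 m and z of jar_d_mid in the frame of tray_grip between -0.019 and -0.009 m and value of joint knob below 0.003 m), for 0.2 s.
2. the knob is pulled out to its detent for at least three seconds with the tray home (x of tray_grip in the frame of mixer between -0.005 and 0.008 m and y of tray_grip in the frame of mixer between -0.006 and 0.006 m and x of tray_nose in the frame of mixer above 0.08 m and angle between the x axis of tray_grip and the x axis of mixer, either way round below 0.06 rad and height (world z) of tray_grip between 0.04 and 0.05 m and value of joint knob above 0.017 m), for 3 s.
3. the knob is pushed fully back in (value of joint knob below 0.003 m), for 0.2 s.
At the end, for the whole second after the job is handed in: the tray lies flat between the rails, nose to the stop (within 5 mm of fully home), every jar present stands upright on the floor of a well, and the knob is fully in (within 3 mm) (all of step 1); the robot touches nothing.
It fails at once if the glass beaker is pushed aside (more than 30 mm) or tipped over (distance of beaker_mid from where it was at the start of the episode above 0.03 m or angle between beaker_mid's own z axis and vertical above 0.5 rad).
It fails at once if the wash bottle is pushed aside (more than 30 mm) or tipped over (distance of wash_bottle_mid from where it was at the start of the episode above 0.03 m or angle between wash_bottle_mid's own z axis and vertical above 0.5 rad).
It fails at once if the stopwatch is pushed aside (more than 30 mm) or tipped over (distance of stopwatch_mid from where it was at the start of the episode above 0.03 m or angle between stopwatch_mid's own z axis and vertical above 0.5 rad).
Of jar_a, jar_b, jar_c, jar_d only 2 to 4 are there at a start; the rules pass over those that are not, and their reading is None.
At some moment in a run one of jar_a, jar_b, jar_c, jar_d may be knocked a few centimetres aside while the robot is not near it.
Once in a run the grip may slacken for a moment while it holds something.
It also fails if it takes over 208 s, if anything falls off the work surface, if the arm or the gripper's body presses on something with over 40 N, if the wrist force passes 120 N, or if a joint passes its speed limit or range.

### The arm

A 7-joint arm with a two-finger parallel gripper is mounted at the origin on the work surface. World frame = base frame: x ahead of the robot, y to its left, z up, the work surface at z = 0. Lengths are in m, angles in rad, forces in N, time in s.
With the tool pointing down it reaches from about 0.425 to 1.025 m from the base axis. Payload 9.4 kg.
Tool frame: the origin (TCP) lies on the front face of the gripper's body, between the roots of the fingers; the fingertips stand 84 mm ahead of it and the grasp point (between the pads) lies 65 mm ahead of it; x points along the fingers, y is the direction in which the jaws open and shut, and the axes are right-handed (so a half turn about x gives the same grasp; the last joint's range is limited). The gripper opens to 93 mm and grips with 3 to 60 N. Pads are 15 mm wide; open, the fingers measure 128 mm over their backs; the gripper's body (75 mm by 188 mm) begins 65 mm behind the grasp point.
Start: joints at [-1.313, 0.599, -0.003, 1.599, 0.002, 0.943, -0.08], TCP at [0.238, 0.685, 0.303] pointing down, gripper open.
Joint ranges: [-2.57, 2.57], [-0.35, 1.97], [-1.29, 1.29], [0.11, 2.56], [-1.05, 4.19], [0.11, 1.86], [-2.63, 2.63]. Speed limits (rad/s): [2.22, 2.22, 3.01, 3.01, 3.14, 3.14, 3.14].

### API

Orientations are given as a unit quaternion [x, y, z, w].
In Python, from rig import ctrl gives the robot as it stands.
- The arm moves only by the shell command python3 -m jog 'ROWS' [FORCE]. ROWS is JSON, one flat list of numbers, 7 for each row, row after row: the shift along the tool's x, y, z in m, then the turn, a rotation vector about the tool's x, y, z in degrees, then the finger opening in m, from 0 to 0.093. A call has 1 to 20 rows; each row shifts and turns the pose as measured when the row begins, along the tool's axes as they then stand; what a row does not reach is not made up. A row lasts 1/12 s, in which the tool goes at most 41.7 mm and 7.16 degrees, less where a joint would pass 70% of its speed; a pose out of reach is approached as far as the arm can. A call is refused whole if a number of a shift passes 0.0417 or a number of a turn 7.16, either way. A call with a gripper value outside its range is refused whole. The fingers move at their own pace and stop on an object; FORCE is the grip in N (left out, the last holds). Time passes only in rows, so rows that do not move let the fingers close. It gives the time, the measured TCP pose, the force and the opening at its end, in the units of the state.
- ctrl.read_state(): the state, without advancing time (a new reading comes with each control period).
- ctrl.snapshot(name): name is "scene" or "top"; returns a dict with "img" (480x640x3 uint8, red, green, blue), "K" (3x3 intrinsics, pixels), "D" ([k1, k2, p1, p2, k3] as OpenCV has them; the pictures are not rectified), "eye" and "attitude" of the camera in the world. Camera axes: x right, y down, z forward; pixel columns grow to the right and rows downward; lengths in m; the calibration is good to about 2 mm. A picture is of the moment at which its call begins. There is no depth.
- ctrl.finish_job(): hands the job in, once; it reports no verdict.
The state is a dict: "time": time; "qpos": joint angles; "dq": joint speeds; "joint_torque": joint torques, N m; "tool_pos": TCP position; "eef_rot": TCP orientation; "force": force on the tool from outside, world axes, zero at the start; "ft_torque": the same for the moment, N m; "finger_gap": opening from 0.0 (shut) to 1.0 (fully open).
Only numpy, scipy, OpenCV 4.12 (cv2) and the standard library are available. Lean on these libraries where they do the work, as an engineer would, in place of code of your own. Each camera call takes 0.05 s, during which the arm holds its last target. There are 200 camera calls.

## Working session

There is one attempt and no reset: what is moved stays moved. The work goes in short steps, Python scripts to look and compute and a shell command to move; the robot and the scene stay as the last step left them, time stands still between calls to the robot, and variables do not carry over. Pictures are saved under pics/ and viewed, about 12 in all and at most 16, crops included, and the job is handed in when it is done.

```bash
ls; mkdir -p pics; cat > h.py <<'E'
import numpy as np, cv2
from scipy.spatial.transform import Rotation as R
from rig import ctrl
def snap(n,f=None):
    s=ctrl.snapshot(n)
    if f: cv2.imwrite('pics/'+f,s['img'][:,:,::-1])
    return s
def att(s):
    a=np.array(s['attitude'],float)
    return R.from_quat(a).as_matrix() if a.size==4 else a.reshape(3,3)
def ray(s,px,z):
    p=cv2.undistortPoints(np.array(px,float).reshape(-1,1,2),np.array(s['K']),np.array(s['D'])).reshape(-1,2)
    d=np.c_[p,np.ones(len(p))]@att(s).T
    e=np.array(s['eye']); return e+d*((z-e[2])/d[:,2])[:,None]
def proj(s,P):
    M=att(s).T; rv,_=cv2.Rodrigues(M); t=-M@np.array(s['eye'])
    return cv2.projectPoints(np.array(P,float).reshape(-1,1,3),rv,t,np.array(s['K']),np.array(s['D']))[0].reshape(-1,2)
E
python3 - <<'E'
from h import *
for n in('scene','top'):
    s=snap(n,n+'1.png'); print(n,np.round(s['K'],1).tolist(),s['eye'],s['attitude'],s['D'])
st=ctrl.read_state();print(st)
E
```

```text
pics
scene [[509.5, 0.0, 321.9], [0.0, 509.5, 233.2], [0.0, 0.0, 1.0]] [ 0.97747576 -0.61035752  0.78826729] [ 0.88415072  0.27981385 -0.11179654 -0.35704795] [0.03881144 0.         0.         0.         0.        ]
top [[479.8, 0.0, 318.7], [0.0, 479.8, 248.0], [0.0, 0.0, 1.0]] [ 0.49765409 -0.03666046  1.2414923 ] [ 0.71050132 -0.70282188  0.02362364 -0.02590747] [-0.06142495  0.          0.          0.          0.        ]
{'time': 0.1, 'qpos': array([-1.31270746,  0.60006988, -0.00253593,  1.60003486,  0.00178933,
        0.94288814, -0.07979697]), 'dq': array([-1.12959533e-03, -2.21909787e-03,  2.72153588e-04, -2.49261249e-03,
       -8.42341166e-04, -8.17541002e-04,  1.17589002e-07]), 'joint_torque': array([ 5.07668607e-03, -7.66548228e+01,  1.50245525e+00, -2.52936459e+01,
       -5.21686894e-02,  1.36058815e-02,  3.74567969e-05]), 'tool_pos': array([0.23811548, 0.68445322, 0.30193382]), 'eef_rot': array([ 0.11730377,  0.69726385, -0.11828941,  0.69718761]), 'force': array([ 0.59353239, -0.1204967 , -1.0383013 ]), 'ft_torque': array([-0.06395658,  0.02996117,  0.0325858 ]), 'finger_gap': 1.001239576813398}
```

View pics/top1.png

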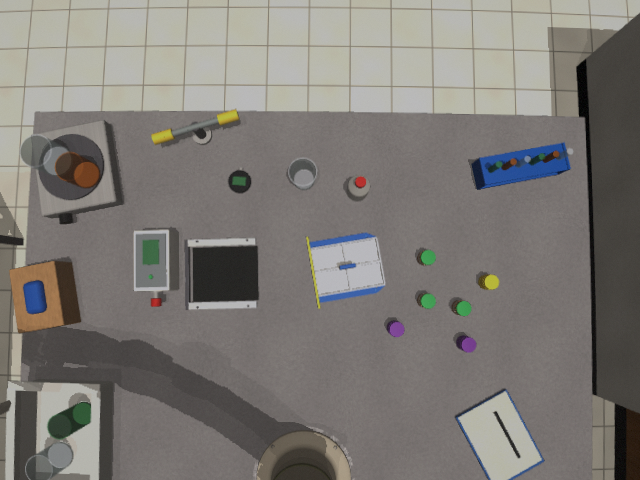

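View pics/scene1.png

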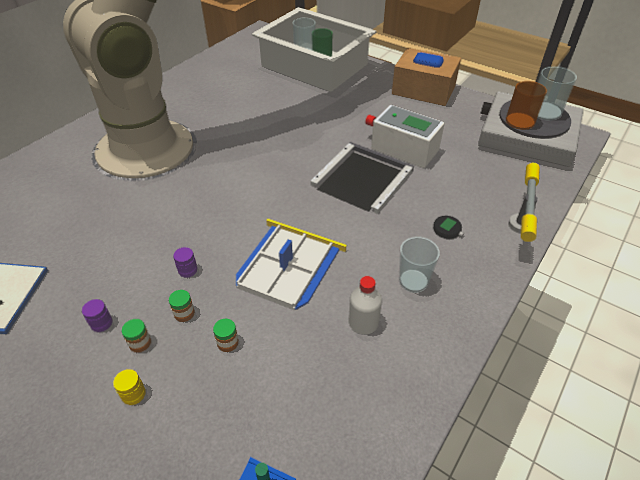

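The top view shows three green jars at px (427,257), (428,300) and (463,308). The tray is at (347,267) with its nose to the right, and the rails are at (223,273) with the mouth to the right. The knob is at (156,301). The purple and yellow ones are decoys.

```bash
cat > m.py <<'E'
from h import *
def blobs(s,lo,hi,amin=25,roi=None):
    hsv=cv2.cvtColor(s['img'],cv2.COLOR_RGB2HSV); m=cv2.inRange(hsv,np.array(lo),np.array(hi))
    if roi: z=np.zeros_like(m); z[roi[1]:roi[3],roi[0]:roi[2]]=1; m=m*z
    c,_=cv2.findContours(m,cv2.RETR_EXTERNAL,cv2.CHAIN_APPROX_NONE)
    return [k for k in c if cv2.contourArea(k)>=amin]
def cen(k):
    M=cv2.moments(k); return [M['m10']/M['m00'],M['m01']/M['m00']]
def jars(s,roi=None): return [(np.round(cen(k),1),round(cv2.contourArea(k)),ray(s,[cen(k)],.048)[0].round(4)) for k in blobs(s,(45,100,60),(80,255,255),60,roi)]
E
python3 - <<'E'
from m import *
s=snap('top'); 
for j in jars(s,(250,200,560,400)): print('jar',j)
r=(290,220,400,320)
for k in blobs(s,(22,120,80),(35,255,255),40,r):
    b=cv2.boxPoints(cv2.minAreaRect(k)); print('yellow',cv2.contourArea(k),b.round(1).tolist(),ray(s,b,.018)[:,:2].round(4).tolist())
for k in blobs(s,(100,110,40),(130,255,255),15,r):
    b=cv2.boxPoints(cv2.minAreaRect(k)); print('blue',cv2.contourArea(k),cen(k),b.round(1).tolist(),ray(s,b,.006)[:,:2].round(4).tolist(),ray(s,[cen(k)],.06))
for k in blobs(s,(0,0,0),(180,255,50),1500,(170,220,280,330)):
    b=cv2.boxPoints(cv2.minAreaRect(k)); print('pad',cv2.contourArea(k),b.round(1).tolist(),ray(s,b,0)[:,:2].round(4).tolist())
for k in blobs(s,(0,0,140),(180,40,255),100,(120,220,280,330)):
    b=cv2.boxPoints(cv2.minAreaRect(k)); print('white',cv2.contourArea(k),b.round(1).tolist(),ray(s,b,.015)[:,:2].round(4).tolist(),ray(s,b,.085)[:,:2].round(4).tolist())
for k in blobs(s,(0,150,60),(8,255,255),15,(130,280,180,320)): print('knob',ray(s,[cen(k)],.06))
c=s['img'][215:335,120:400]; cv2.imwrite('pics/c1.png',cv2.resize(c[:,:,::-1],None,fx=2.8,fy=2.8,interpolation=cv2.INTER_CUBIC))
E
```

```text
jar (array([463., 308.]), 157, array([ 0.4356, -0.3928,  0.048 ]))
jar (array([427.6, 300.6]), 156, array([ 0.4534, -0.304 ,  0.048 ]))
jar (array([427.5, 257.1]), 158, array([ 0.5615, -0.3043,  0.048 ]))
yellow 73.5 [[305.70001220703125, 237.0], [307.79998779296875, 236.6999969482422], [319.79998779296875, 307.8999938964844], [317.79998779296875, 308.20001220703125]] [[0.6112, 0.0013], [0.6122, -0.0039], [0.4313, -0.0367], [0.4304, -0.0315]]
blue 276.5 [349.59493670886076, 294.0572634116938] [[318.79998779296875, 296.6000061035156], [382.8999938964844, 285.5], [383.8999938964844, 291.1000061035156], [319.70001220703125, 302.20001220703125]] [[0.4594, -0.0337], [0.4894, -0.1982], [0.4752, -0.2008], [0.4452, -0.0363]] [[ 0.46805702 -0.10938101  0.06      ]]
blue 39.5 [347.2827004219409, 265.9704641350211] [[339.6000061035156, 265.3999938964844], [354.6000061035156, 262.8999938964844], [355.20001220703125, 266.5], [340.20001220703125, 269.0]] [[0.54, -0.0864], [0.5468, -0.1252], [0.5377, -0.1268], [0.5308, -0.088]] [[ 0.53692271 -0.10320379  0.06      ]]
blue 263.0 [340.20215462610895,
[... 549 characters left out ...]
.20001220703125]] [[0.4415, 0.2985], [0.4476, 0.1287], [0.4295, 0.128], [0.4233, 0.2976]] [[0.4447, 0.2794], [0.4505, 0.1193], [0.4334, 0.1186], [0.4276, 0.2785]]
white 401.5 [[187.8000030517578, 239.0], [254.0, 237.10000610351562], [254.1999969482422, 244.5], [188.0, 246.3000030517578]] [[0.6034, 0.3057], [0.6099, 0.1345], [0.5909, 0.1336], [0.5844, 0.3046]] [[0.5973, 0.2862], [0.6035, 0.1247], [0.5856, 0.1239], [0.5794, 0.2851]]
white 2080.0 [[133.0, 230.0], [168.0, 230.0], [168.0, 297.0], [133.0, 297.0]] [[0.6253, 0.4506], [0.6262, 0.3583], [0.4536, 0.3528], [0.4522, 0.4442]] [[0.6181, 0.4228], [0.6188, 0.3358], [0.4561, 0.3306], [0.4548, 0.4168]]
knob [[0.44271088 0.3692483  0.06      ]]
```

View pics/c1.png

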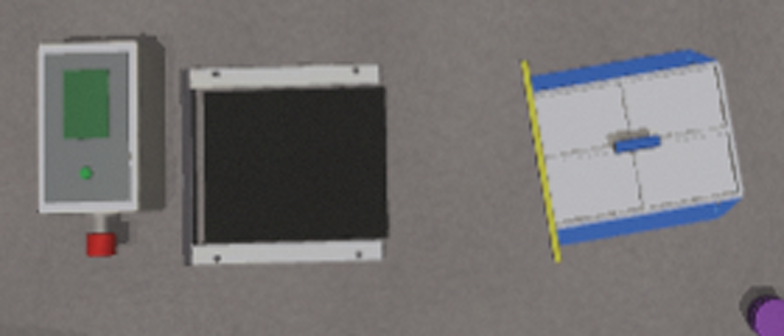

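The crop agrees with the geometry: the predicted box centre and knob positions match within 3 mm. Station origin is about (0.516, 0.210) at yaw 92.1°, and the tray is about (0.537, -0.104) at yaw -79.7°.

```bash
cat > g.py <<'E'
from h import *
# to(grasp-point xyz, world yaw (deg) of tool y): what is left to go, in tool axes (mm), and turn about tool x
O=np.array([.5163,.210]); YA=np.deg2rad(92.1); EX=np.array([np.cos(YA),np.sin(YA)]); EY=np.array([-EX[1],EX[0]])
def W(x,y): return O+x*EX+y*EY
def to(p,yaw=None,q=True):
    st=ctrl.read_state(); M=R.from_quat(st['eef_rot']).as_matrix(); tp=np.array(st['tool_pos'])
    g=tp+.065*M[:,0]; y0=np.degrees(np.arctan2(M[1,1],M[0,1]))
    D=np.array([0,0,-1.]); Y=M[:,1] if yaw is None else np.array([np.cos(np.radians(yaw)),np.sin(np.radians(yaw)),0])
    Y=Y-Y@D*D; Y/=np.linalg.norm(Y); T=np.c_[D,Y,np.cross(D,Y)]
    rv=np.degrees((R.from_matrix(M).inv()*R.from_matrix(T)).as_rotvec())
    d=M.T@(np.array(p)-.065*D-tp)
    print('t%.2f'%st['time'],'g',g.round(4),'yawY%.1f'%y0,'q1 %.2f q7 %.2f'%(st['qpos'][0],st['qpos'][6]),'F',np.round(st['force'],1),'gap%.1f'%(st['finger_gap']*93),'\n  shift mm',(d*1000).round(1),'turn deg',rv.round(1),'tool y,z in world',M[:,1].round(3),M[:,2].round(3))
E
python3 - <<'E'
from g import *
to([.537,-.104,.19],10.3); to([.537,-.104,.19],-169.7)
E
python3 -m jog '[0,0,0.04,0,0,0,0.093, 0,0,0.04,0,0,0,0.093]' 40
python3 -c "
from g import *
to([.537,-.104,.19],10.3)"
```

```text
t0.15 g [0.2381 0.6844 0.2371] yawY70.8 q1 -1.31 q7 -0.08 F [-1.1  0.4  0.3] gap93.2 
  shift mm [  47.9 -646.5  541.3] turn deg [60.5  0.   0.1] tool y,z in world [ 0.329  0.944 -0.001] [ 0.944 -0.329  0.   ]
t0.15 g [0.2381 0.6844 0.2371] yawY70.8 q1 -1.31 q7 -0.08 F [-1.1  0.4  0.3] gap93.2 
  shift mm [  47.9 -646.5  541.3] turn deg [-1.195e+02 -1.000e-01  1.000e-01] tool y,z in world [ 0.329  0.944 -0.001] [ 0.944 -0.329  0.   ]
time: 0.32
tool_pos: [0.3039, 0.6625, 0.301]
eef_rot: [0.112, 0.7, -0.113, 0.696]
force: [1.5, -0.2, 0.2]
finger_gap: 1.0
t0.32 g [0.3035 0.6625 0.236 ] yawY71.7 q1 -1.21 q7 0.03 F [ 1.5 -0.2  0.2] gap93.0 
  shift mm [  44.4 -654.2  462.6] turn deg [61.4 -0.3  0.3] tool y,z in world [ 0.315  0.949 -0.002] [ 0.949 -0.315 -0.006]
```

```bash
python3 -m jog '[0,-0.034,0.024,0,0,0,0.06, 0,-0.034,0.024,0,0,0,0.06, 0,-0.034,0.024,0,0,0,0.06, 0,-0.034,0.024,0,0,0,0.06, 0,-0.034,0.024,0,0,0,0.06, 0,-0.034,0.024,0,0,0,0.06, 0,-0.034,0.024,0,0,0,0.06, 0,-0.034,0.024,0,0,0,0.06, 0,-0.034,0.024,0,0,0,0.06, 0,-0.034,0.024,0,0,0,0.06, 0,-0.034,0.024,0,0,0,0.06, 0,-0.034,0.024,0,0,0,0.06, 0,-0.034,0.024,0,0,0,0.06, 0,-0.034,0.024,0,0,0,0.06, 0,-0.034,0.024,0,0,0,0.06, 0,-0.034,0.024,0,0,0,0.06]' | head -2
python3 -m jog '[0,0,0,7,0,0,0.06, 0,0,0,7,0,0,0.06, 0,0,0,7,0,0,0.06, 0,0,0,7,0,0,0.06, 0,0,0,7,0,0,0.06, 0,0,0,7,0,0,0.06, 0,0,0,7,0,0,0.06]'|tail -2
python3 -c "
from g import *
to([.537,-.104,.12],10.3)"
```

```text
time: 1.65
tool_pos: [0.4974, 0.0241, 0.2963]
force: [0.1, -0.4, 0.6]
finger_gap: 0.642
t2.23 g [0.4987 0.0071 0.2313] yawY21.4 q1 -0.34 q7 0.41 F [ 0.1 -0.4  0.6] gap59.7 
  shift mm [111.6  -4.7 117.3] turn deg [11.1  0.1  0.3] tool y,z in world [ 0.931  0.366 -0.005] [ 0.366 -0.931  0.002]
```

```bash
python3 -m jog '[0.02,0,0.03,6,0,0,0.06, 0.02,0.003,0.035,6,0,0,0.06, 0.02,0.003,0.03,0,0,0,0.06, 0.02,0.003,0.025,0,0,0,0.06, 0.02,0,0.01,0,0,0,0.06,0,0,0,0,0,0,0.06]' |tail -2
python3 -c "
from g import *
to([.537,-.104,.12],10.3)
s=snap('top','t2.png');snap('scene','s2.png')"
```

```text
force: [-0.5, 0.0, -0.3]
finger_gap: 0.646
t2.73 g [ 0.5413 -0.1188  0.1284] yawY8.8 q1 -0.06 q7 0.55 F [-0.5  0.  -0.3] gap60.1 
  shift mm [  8.3  -1.9 -15.1] turn deg [-1.5  0.2 -0. ] tool y,z in world [0.988 0.153 0.001] [ 0.153 -0.988  0.003]
```

```bash
python3 -m jog '[0.008,-0.002,-0.016,-1.5,0,0,0.05, 0.025,0,0,0,0,0,0.05, 0.025,0,0,0,0,0,0.05, 0.02,0,0,0,0,0,0.05,0,0,0,0,0,0,0.05]' |tail -2
python3 -c "
from g import *
to([.537,-.104,.047],10.3)
s=snap('scene'); cv2.imwrite('pics/s3.png',cv2.resize(s['img'][180:330,190:390,::-1],None,fx=4,fy=4))"
```

```text
force: [-0.2, 0.6, 0.8]
finger_gap: 0.54
t3.25 g [ 0.542  -0.0939  0.0589] yawY10.9 q1 -0.04 q7 0.58 F [-0.2  0.6  0.8] gap50.2 
  shift mm [11.8 -6.   9.1] turn deg [ 0.6  0.1 -0.8] tool y,z in world [0.982 0.189 0.015] [ 0.189 -0.982  0.002]
```

View pics/s3.png

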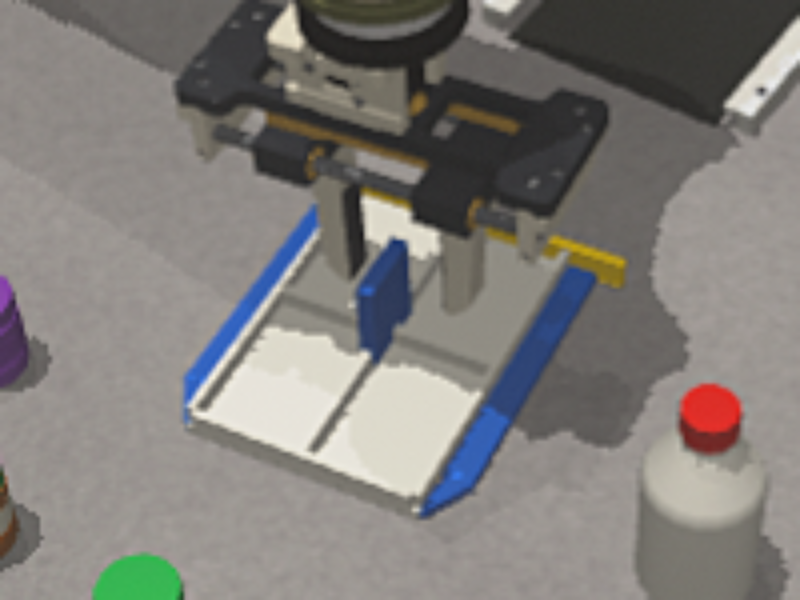

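The fingers straddle the fin, slightly toward its tail end. I'll correct that, close and lift.

```bash
python3 -m jog '[0.006,-0.006,0.009,0,0,0,0.05, 0.005,0,0,0,0,0,0.05, 0,0,0,0,0,0,0.05]' |tail -1
python3 -c "
from g import *
to([.537,-.104,.047],10.3)"
python3 -m jog '[0,0,0,0,0,0,0,0,0,0,0,0,0,0,0,0,0,0,0,0,0,0,0,0,0,0,0,0,0,0,0,0,0,0,0,0,0,0,0,0,0,0,0,0,0,0,0,0,0]' 60 |tail -2
python3 -c "
from g import *
to([.537,-.104,.07],10.3)"
```

```text
finger_gap: 0.538
t3.55 g [ 0.5401 -0.103   0.053 ] yawY11.1 q1 -0.02 q7 0.60 F [-0.3  0.  -0.4] gap50.1 
  shift mm [ 5.9 -2.   0.6] turn deg [ 0.8  0.2 -1.2] tool y,z in world [0.981 0.192 0.021] [ 0.192 -0.981  0.004]
force: [-0.8, -1.0, 6.3]
finger_gap: 0.105
t4.13 g [ 0.5407 -0.1037  0.0559] yawY11.0 q1 -0.02 q7 0.60 F [-0.8 -1.   6.3] gap9.8 
  shift mm [-14.1  -1.8  -0. ] turn deg [ 0.7  0.2 -1.4] tool y,z in world [0.981 0.191 0.024] [ 0.191 -0.982  0.004]
```

```bash
python3 -m jog '[-0.015,0,0,0,0,-1.2,0, -0.015,0,0,0,0,0,0, 0,0,0,-7,0,0,0,0,0,0,-7,0,0,0,0,0,0,-7,0,0,0,0,0,0,-7,0,0,0,0,0,0,-7,0,0,0,0,0,0,-7,0,0,0,0,0,0,-7,0,0,0,0,0,0,-7,0,0,0,0,0,0,-7,0,0,0,0,0,0,-7,0,0,0,0,0,0,-7,0,0,0,0,0,0,-7,0,0,0,0,0,0,-7,0,0,0,0,0,0,-7,0,0,0,0,0,0,0,0,0,0]' 60 |tail -3
python3 -c "
from g import *
to([*W(-.185,0),.075],110.3)"
```

```text
eef_rot: [-0.133, 0.697, 0.131, 0.693]
force: [0.4, -0.0, -3.0]
finger_gap: 0.103
t5.55 g [ 0.5361 -0.1027  0.0828] yawY111.5 q1 0.25 q7 1.68 F [ 0.4 -0.  -3. ] gap9.5 
  shift mm [  7.4 123.6  34.4] turn deg [ 1.2 -0.4  0.1] tool y,z in world [-0.367  0.93  -0.002] [ 0.93   0.367 -0.007]
```

```bash
python3 -m jog '[0,0.03,0.01,0,0,0,0, 0,0.035,0.01,0,0,0,0, 0,0.035,0.01,0,0,0,0, 0,0.022,0.004,0,0,0,0, 0,0,0,0,0,0,0]' 60 |tail -1
python3 -c "
from g import *
to([*W(-.185,0),.075],110.3)"
python3 -m jog '[0.01,0,0,0,0,0,0, 0.009,0,0,0,0,0,0, 0.004,0,0,0,0,0,0,0,0,0,0,0,0,0]' 60 |tail -3
python3 -c "
from g import *
to([*W(-.185,0),.056],110.3); s=snap('scene','s4.png')"
```

```text
finger_gap: 0.103
t5.97 g [0.5237 0.024  0.0807] yawY109.7 q1 -0.02 q7 1.45 F [-0.4  0.3 -2.5] gap9.6 
  shift mm [ 5.7  1.2 -0.7] turn deg [-0.6 -0.4  0.1] tool y,z in world [-0.338  0.941 -0.001] [ 0.941  0.338 -0.007]
eef_rot: [-0.12, 0.699, 0.118, 0.695]
force: [-4.8, 5.4, 22.5]
finger_gap: 0.104
t6.30 g [0.5239 0.0242 0.0557] yawY109.4 q1 -0.04 q7 1.43 F [-4.8  5.4 22.5] gap9.7 
  shift mm [-0.3  1.  -0.9] turn deg [-0.9 -0.4  0.1] tool y,z in world [-0.332  0.943 -0.002] [ 0.943  0.332 -0.006]
```

View pics/s4.png

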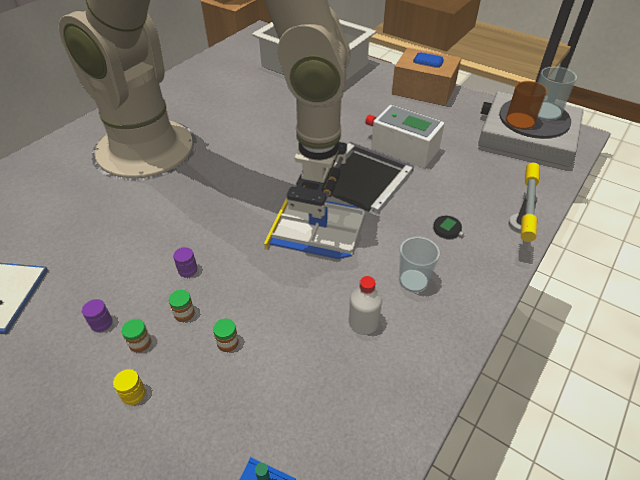

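```bash
python3 -m jog '[0,0,0,0,0,0,0.03,0,0,0,0,0,0,0.03,0,0,0,0,0,0,0.03,0,0,0,0,0,0,0.04, -0.025,0,0,0,0,0,0.04,-0.02,0,0,0,0,0,0.04, 0,0,0,7,0,0,0.04,0,0,0,7,0,0,0.04,0,0,0,7,0,0,0.04,0,0,0,7,0,0,0.04,0,0,0,7,0,0,0.04,0,0,0,7,0,0,0.04,0,0,0,7,0,0,0.04,0,0,0,7,0,0,0.04,0,0,0,7,0,0,0.04,0,0,0,7,0,0,0.04,0,0,0,7,0,0,0.04,0,0,0,7,0,0,0.04]' 60 |tail -1
python3 -m jog '[0,0,0,7,0,0,0.04,0,0,0,7,0,0,0.04,0,0,0,7,0,0,0.04,0,0,0,7,0,0,0.04,0,0,0,7,0,0,0.04,0,0,0,7,0,0,0.04,0,0,0,7,0,0,0.04,0,0,0,7,0,0,0.04,0,0,0,7,0,0,0.04,0,0,0,7,0,0,0.04,0,0,0,7,0,0,0.04,0,0,0,7,0,0,0.04,0,0,0,5,0,0,0.04,0,0,0,0,0,0,0.04]' 60 |tail -1
python3 - <<'E'
from g import *; from m import *
to([.524,.0245,.054],-70.6)
s=snap('top','t5.png'); r=(220,200,400,320)
for k in blobs(s,(22,120,80),(35,255,255),20,r):
    b=cv2.boxPoints(cv2.minAreaRect(k)); print('yellow',cv2.contourArea(k),ray(s,b,.018)[:,:2].round(4).tolist())
E
```

```text
finger_gap: 0.428
finger_gap: 0.432
t9.02 g [0.5263 0.0081 0.1029] yawY-68.8 q1 -0.54 q7 -0.52 F [-0.8 -0.3 -0.8] gap40.1 
  shift mm [ 48.8 -16.   -3.7] turn deg [ 1.8  0.2 -0.4] tool y,z in world [ 0.362 -0.932  0.007] [-0.932 -0.362  0.004]
yellow 68.5 [[0.4241, 0.0556], [0.4761, -0.0895], [0.4706, -0.0915], [0.4186, 0.0536]]
```

```bash
python3 -m jog '[0.01,-0.016,-0.004,1.8,0,0,0.04, 0.015,0,0,0,0,0,0.04,0.012,0,0,0,0,0,0.04,0,0,0,0,0,0,0.04]' 60 |tail -1
python3 -c "
from g import *
to([.524,.0245,.052],-70.6)"
```

```text
finger_gap: 0.427
t9.40 g [0.5251 0.0243 0.0654] yawY-69.6 q1 -0.51 q7 -0.49 F [0.2 0.3 0.1] gap39.7 
  shift mm [13.4 -0.2  1. ] turn deg [ 1.   0.1 -0.4] tool y,z in world [ 0.349 -0.937  0.008] [-0.937 -0.349  0.001]
```

```bash
python3 -m jog '[0.014,0,0.001,-0.5,0,0,0.04,0.003,0,0,0,0,0,0.04,0,0,0,0,0,0,0, 0,0,0,0,0,0,0,0,0,0,0,0,0,0,0,0,0,0,0,0,0,0,0,0,0,0,0,0,0,0,0,0,0,0,0]' 60 |tail -1
python3 -c "
from g import *
to([.524,.0245,.052],-70.6)"
python3 -m jog '[-0.015,0,0,0,0,0,0,-0.012,0,0,0,0,0,0, 0,0,0,-7,0,0,0,0,0,0,-7,0,0,0,0,0,0,-7,0,0,0,0,0,0,-7,0,0,0,0,0,0,-7,0,0,0,0,0,0,-7,0,0,0,0,0,0,-7,0,0,0,0,0,0,-7,0,0,0,0,0,0,-7,0,0,0,0,0,0,-7,0,0,0,0,0,0,-1,0,0,0,0,0,0,0,0,0,0]' 60 |tail -1
python3 -c "
from g import *
to([*W(-.185,0),.075],2.1)
snap('scene','s6.png')"
```

```text
finger_gap: 0.105
t10.07 g [0.5255 0.0228 0.0515] yawY-68.7 q1 -0.48 q7 -0.45 F [-0.4  0.8 -1.6] gap9.8 
  shift mm [-0.5 -1.7  0.6] turn deg [ 1.9 -0.1 -0.4] tool y,z in world [ 0.363 -0.932  0.007] [-0.932 -0.363 -0.001]
finger_gap: 0.103
t11.23 g [0.5232 0.024  0.0801] yawY4.1 q1 -0.32 q7 0.30 F [ 0.4 -0.9 -3.3] gap9.6 
  shift mm [ 5.1  0.  -0.6] turn deg [ 2.   0.5 -0. ] tool y,z in world [0.997 0.072 0.001] [ 0.072 -0.997  0.009]
```

```bash
python3 -m jog '[0,0,0,2,0.5,0,0, 0.01,0,0,0,0,0,0, 0.01,0,0,0,0,0,0, 0.006,0,0,0,0,0,0,0,0,0,0,0,0,0]' 60 |tail -2
cat > tm.py <<'E'
from g import *; from m import *
def tm(r=(180,200,400,340),name=None):
    s=snap('top'); 
    for k in blobs(s,(22,120,80),(35,255,255),15,r):
        b=cv2.boxPoints(cv2.minAreaRect(k)); w=ray(s,b,.018)[:,:2]; print('yellow',cv2.contourArea(k),[((W0-O)@np.c_[EX,EY]).round(4).tolist() for W0 in w])
    for k in blobs(s,(100,110,40),(130,255,255),15,r):
        b=cv2.boxPoints(cv2.minAreaRect(k)); w=ray(s,b,.006)[:,:2]; print('blue',cv2.contourArea(k),[((W0-O)@np.c_[EX,EY]).round(4).tolist() for W0 in w])
    if name: cv2.imwrite('pics/'+name,cv2.resize(s['img'][r[1]:r[3],r[0]:r[2],::-1],None,fx=3.5,fy=3.5,interpolation=cv2.INTER_CUBIC))
E
python3 - <<'E'
from tm import *
to([*W(-.185,0),.052],2.1); tm(name='t7.png')
E
```

```text
force: [-0.5, 0.3, -2.9]
finger_gap: 0.106
t11.70 g [0.5232 0.0249 0.0513] yawY1.3 q1 -0.29 q7 0.29 F [-0.5  0.3 -2.9] gap9.9 
  shift mm [-0.7 -0.1 -0.2] turn deg [-0.8 -0.  -0.1] tool y,z in world [1.    0.023 0.001] [ 0.023 -1.    -0.   ]
yellow 75.5 [[-0.2717, -0.0909], [-0.2768, -0.0908], [-0.2718, 0.0925], [-0.2667, 0.0924]]
blue 89.0 [[-0.2113, 0.0635], [-0.2677, 0.065], [-0.2674, 0.0777], [-0.211, 0.0763]]
blue 86.0 [[-0.2147, -0.078], [-0.269, -0.0766], [-0.2686, -0.0636], [-0.2144, -0.0651]]
```

View pics/t7.png

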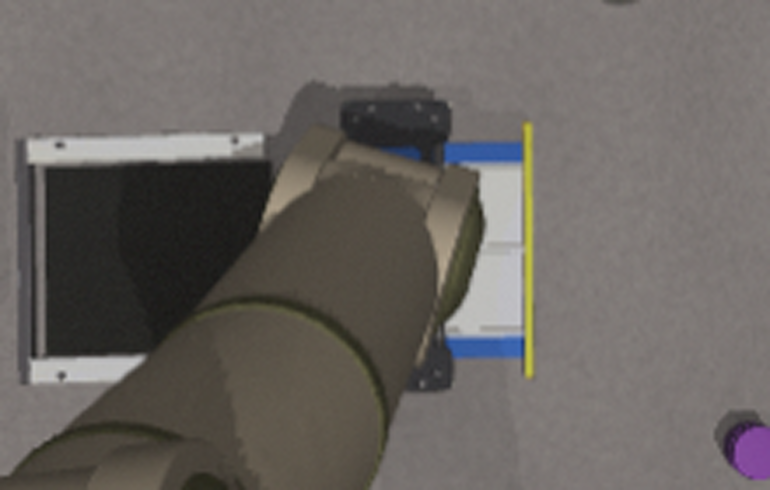

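```bash
python3 -m jog '[0,0,0,-1,0,0,0, 0,0,-0.02,0,0,0,0,0,0,-0.02,0,0,0,0,0,0,-0.02,0,0,0,0,0,0,-0.015,0,0,0,0,0,0,0,0,0,0,0]' 40 |tail -2
python3 - <<'E'
from tm import *
to([*W(-.1,0),.052],2.1); tm()
E
```

```text
force: [0.1, 0.3, -2.6]
finger_gap: 0.104
t12.25 g [0.521  0.0999 0.0516] yawY2.3 q1 -0.45 q7 0.20 F [ 0.1  0.3 -2.6] gap9.7 
  shift mm [ -0.5  -0.5 -10.1] turn deg [ 0.2  0.1 -0.1] tool y,z in world [0.999 0.04  0.002] [ 0.04  -0.999  0.001]
yellow 75.5 [[-0.1966, -0.0929], [-0.2019, -0.0928], [-0.201, 0.0907], [-0.1958, 0.0907]]
blue 99.0 [[-0.1289, 0.0743], [-0.1292, 0.0615], [-0.1933, 0.0631], [-0.193, 0.0759]]
blue 18.0 [[-0.0827, -0.0789], [-0.106, -0.0782], [-0.1059, -0.0705], [-0.0826, -0.0711]]
blue 102.0 [[-0.1294, -0.0802], [-0.194, -0.0785], [-0.1937, -0.0656], [-0.1291, -0.0673]]
```

```bash
python3 -m jog '[0,0,-0.02,0,0,0,0,0,0,-0.02,0,0,0,0,0,0,-0.02,0,0,0,0,0,0,-0.02,0,0,0,0,0,0,0,0,0,0,0]' 40 |tail -2
python3 - <<'E'
from tm import *
to([*W(0,0),.052],2.1); tm()
E
```

```text
force: [0.9, 0.7, -3.9]
finger_gap: 0.103
t12.72 g [0.5186 0.1741 0.0521] yawY1.9 q1 -0.61 q7 0.09 F [ 0.9  0.7 -3.9] gap9.5 
  shift mm [ -0.1  -1.  -35.6] turn deg [-0.2  0.3 -0.1] tool y,z in world [0.999 0.034 0.002] [ 0.034 -0.999  0.005]
yellow 90.5 [[-0.1228, -0.0922], [-0.1286, -0.0922], [-0.1278, 0.0889], [-0.1221, 0.0888]]
blue 93.0 [[-0.0467, 0.0621], [-0.1162, 0.0637], [-0.116, 0.0765], [-0.0465, 0.0749]]
blue 68.0 [[-0.0463, -0.0798], [-0.119, -0.0779], [-0.1188, -0.0675], [-0.0462, -0.0694]]
```

```bash
python3 -m jog '[0,0,-0.015,0,0,0,0,0,0,-0.013,0,0,0,0,0,0,-0.005,0,0,0,0,0,0,0,0,0,0,0]' 40 |tail -2
python3 - <<'E'
from tm import *
to([*W(0,0),.052],2.1); tm()
E
python3 -m jog '[0,0,-0.004,0,0,0,0,0,0,-0.005,0,0,0,0,0,0,-0.006,0,0,0,0]' 40 |tail -2
python3 - <<'E'
from tm import *
to([*W(0,0),.052],2.1); tm()
E
```

```text
force: [-0.4, 0.8, -3.5]
finger_gap: 0.104
t13.10 g [0.5176 0.1997 0.0522] yawY1.6 q1 -0.67 q7 0.04 F [-0.4  0.8 -3.5] gap9.6 
  shift mm [ 0.1 -1.  -9.7] turn deg [-0.5  0.6 -0. ] tool y,z in world [1.    0.027 0.001] [ 0.027 -1.     0.011]
yellow 81.0 [[-0.0972, -0.0929], [-0.1025, -0.0928], [-0.1018, 0.0908], [-0.0966, 0.0908]]
blue 62.0 [[-0.0157, 0.0639], [-0.0905, 0.0657], [-0.0903, 0.0759], [-0.0156, 0.0741]]
blue 38.5 [[-0.0178, -0.0805], [-0.0931, -0.0786], [-0.0928, -0.0656], [-0.0176, -0.0676]]
force: [-2.1, -2.5, 0.4]
finger_gap: 0.107
t13.40 g [0.5168 0.2101 0.0523] yawY1.3 q1 -0.69 q7 0.02 F [-2.1 -2.5  0.4] gap9.9 
  shift mm [ 0.3 -0.6  1. ] turn deg [-0.8  0.8  0. ] tool y,z in world [ 1.     0.022 -0.001] [ 0.022 -1.     0.013]
yellow 80.5 [[-0.087, -0.0906], [-0.0922, -0.0905], [-0.089, 0.0905], [-0.0839, 0.0904]]
blue 56.0 [[-0.0054, 0.0637], [-0.0802, 0.0654], [-0.0801, 0.0705], [-0.0053, 0.0688]]
blue 42.0 [[-0.0073, -0.0782], [-0.0826, -0.0763], [-0.0825, -0.0659], [-0.0072, -0.0678]]
```

```bash
for i in 1; do python3 -m jog '[0,0,-0.006,-0.5,-0.5,0,0,0,0,-0.006,0,0,0,0]' 40 |grep -E "force|tool_pos"; python3 -m jog '[0,0,-0.006,0,0,0,0,0,0,-0.006,0,0,0,0]' 40 |grep -E "force|tool_pos"; done
python3 - <<'E'
from tm import *
to([*W(0,0),.052],2.1); tm()
E
```

```text
tool_pos: [0.5175, 0.2167, 0.1181]
force: [-2.8, -28.5, 11.5]
tool_pos: [0.5176, 0.218, 0.1186]
force: [0.3, -19.7, -0.3]
t13.78 g [0.5176 0.2152 0.0536] yawY1.0 q1 -0.74 q7 -0.02 F [  0.3 -19.7  -0.3] gap9.9 
  shift mm [ 1.9 -1.4  7.9] turn deg [-1.1  2.4  0. ] tool y,z in world [1.    0.017 0.   ] [ 0.017 -0.999  0.043]
yellow 112.0 [[-0.0819, -0.0959], [-0.0893, -0.0958], [-0.0893, 0.0905], [-0.082, 0.0904]]
blue 70.0 [[0.0049, 0.0609], [-0.0777, 0.0628], [-0.0775, 0.0705], [0.005, 0.0685]]
```

```bash
python3 -m jog '[0,0,0,0,0,0,0.03,0,0,0,0,0,0,0.03,0,0,0,0,0,0,0.04,0,0,0,0,0,0,0.04,-0.03,0,0,0,2,0,0.04,-0.04,0,0,0,0,0,0.05,-0.04,0,0,0,0,0,0.06,-0.04,0,0,0,0,0,0.06,-0.02,0.0,0.03,0,0,0,0.06,0,-0.01,0.04,0,0,0,0.06,0,-0.01,0.04,0,0,0,0.06,0,-0.01,0.04,0,0,0,0.06,0,-0.01,0.04,0,0,0,0.06,0,-0.01,0.04,0,0,0,0.06,0,-0.01,0.04,0,0,0,0.06,0,0,0.04,0,0,0,0.06,0,0,0.03,0,0,0,0.06,0,0,0,0,0,0,0.06]' 40 |tail -2
python3 - <<'E'
from tm import *
to([.4534,-.304,.1],0); tm(name='t8.png')
s=snap('top')
for j in jars(s,(250,200,560,400)): print('jar',j)
E
```

```text
force: [0.6, 0.8, 0.3]
finger_gap: 0.644
t15.33 g [ 0.4743 -0.1201  0.2362] yawY2.5 q1 -0.27 q7 0.51 F [0.6 0.8 0.3] gap59.9 
  shift mm [135.6 -30.6 182.8] turn deg [ 2.5 -0.  -1.3] tool y,z in world [0.999 0.044 0.023] [ 0.044 -0.999  0.   ]
yellow 99.5 [[-0.084, -0.0933], [-0.0902, -0.0932], [-0.09, 0.0905], [-0.0839, 0.0905]]
blue 156.5 [[0.0854, 0.0616], [-0.0777, 0.0623], [-0.0777, 0.0712], [0.0853, 0.0705]]
blue 32.0 [[0.0299, -0.0092], [-0.009, -0.0083], [-0.0089, -0.0005], [0.03, -0.0015]]
blue 41.0 [[0.0843, -0.0715], [-0.08, -0.072], [-0.08, -0.0674], [0.0842, -0.0668]]
jar (array([463., 308.]), 157, array([ 0.4356, -0.3928,  0.048 ]))
jar (array([427.5, 300.6]), 156, array([ 0.4534, -0.3039,  0.048 ]))
jar (array([427.5, 257.1]), 158, array([ 0.5615, -0.3043,  0.048 ]))
```

View pics/t8.png

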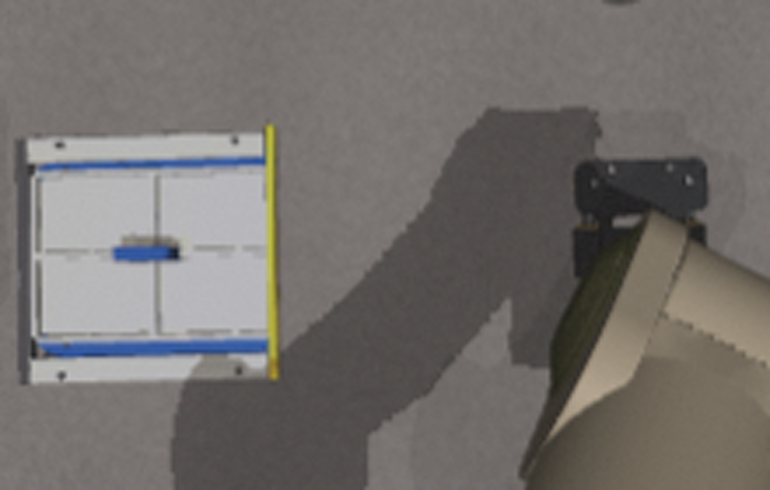

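The tray is docked: nose at the stop, plate at station x = -87 mm, centred. Next is jar 1.

```bash
python3 -m jog '[0.02,-0.005,0.03,1,0,0,0.06, 0.025,-0.006,0.033,1,0,0,0.06, 0.025,-0.006,0.033,0,0,0,0.06, 0.025,-0.006,0.033,0,0,-1,0.06, 0.02,-0.006,0.03,0,0,0,0.06, 0.01,0,0.01,0,0,0,0.06,0,0,0,0,0,0,0.06]' 25 |tail -1
python3 - <<'E'
from g import *
to([.4534,-.304,.1],0)
E
```

```text
finger_gap: 0.647
t16.02 g [ 0.4621 -0.2746  0.1033] yawY2.3 q1 0.22 q7 0.95 F [1.  0.6 0.2] gap60.2 
  shift mm [ 2.9 -9.1 28.5] turn deg [ 2.3 -0.6 -0.6] tool y,z in world [0.999 0.039 0.011] [ 0.039 -0.999 -0.009]
```

```bash
python3 -m jog '[0.003,-0.009,0.028,2,-0.6,-0.6,0.06,0,0,0,0,0,0,0.06]' 25 |tail -1
python3 - <<'E'
from g import *
to([.4534,-.304,.038],0)
E
```

```text
finger_gap: 0.644
t16.18 g [ 0.4552 -0.3005  0.0992] yawY0.4 q1 0.25 q7 0.96 F [-0.2 -1.7  0.2] gap59.9 
  shift mm [61.2 -1.8  3.5] turn deg [ 0.4 -0.1  0. ] tool y,z in world [ 1.     0.007 -0.001] [ 0.007 -1.    -0.002]
```

```bash
python3 -m jog '[0.02,-0.002,0.0035,0,0,0,0.06,0.025,0,0,0,0,0,0.06,0.014,0,0,0,0,0,0.06,0.002,0,0,0,0,0,0.06,0,0,0,0,0,0,0.03,0,0,0,0,0,0,0.03,0,0,0,0,0,0,0.03,0,0,0,0,0,0,0.03,0,0,0,0,0,0,0.03]' 25 |tail -2
python3 - <<'E'
from g import *
to([.4534,-.304,.038],0)
E
python3 -m jog '[-0.03,0,0,0,0,0,0.03,-0.04,0,0,0,0,0,0.03,-0.03,0,0,0,0,0,0.03]' 25 |tail -2
python3 - <<'E'
from g import *
to([*W(.046,.035),.14],2.1)
E
```

```text
force: [-0.1, 0.2, -0.3]
finger_gap: 0.355
t16.93 g [ 0.4635 -0.2902  0.043 ] yawY1.5 q1 0.30 q7 1.01 F [-0.1  0.2 -0.3] gap33.0 
  shift mm [  4.9 -10.   13.3] turn deg [ 1.5 -0.2 -0.5] tool y,z in world [1.    0.026 0.008] [ 0.026 -1.    -0.004]
force: [0.4, 0.1, -1.8]
finger_gap: 0.352
t17.18 g [ 0.4605 -0.2892  0.1418] yawY1.4 q1 0.18 q7 0.92 F [ 0.4  0.1 -1.8] gap32.8 
  shift mm [   6.4   32.8 -543.8] turn deg [-0.7 -0.5 -0. ] tool y,z in world [1.    0.025 0.   ] [ 0.025 -1.    -0.008]
```

```bash
python3 - <<'E'
from g import *
s=snap('scene'); cv2.imwrite('pics/s9.png',cv2.resize(s['img'][180:420,60:360,::-1],None,fx=2.5,fy=2.5))
E
```

```text
(no output)
```

View pics/s9.png

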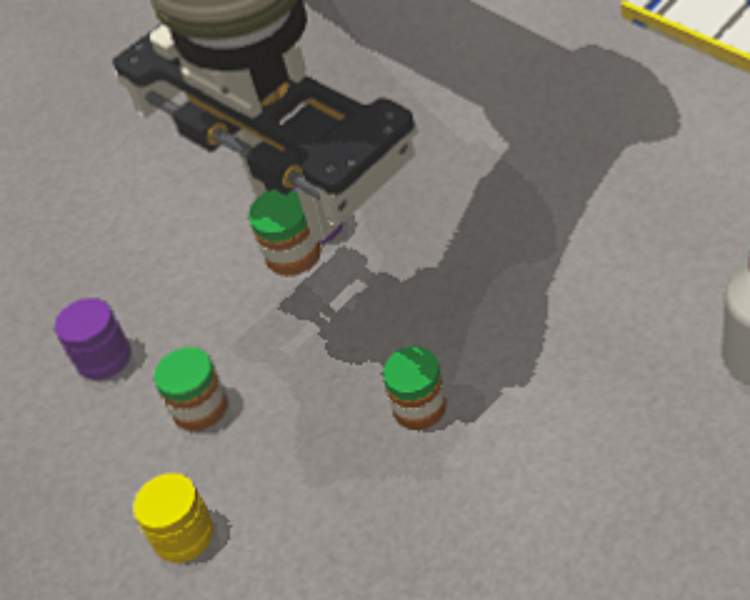

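The jar is held, but off-centre. I'll set it back down and regrasp it properly.

```bash
python3 -m jog '[0.03,0,0,0,0,0,0.03,0.03,0,0,0,0,0,0.03,0.025,0,0,0,0,0,0.03,0.008,0,0,0,0,0,0.03,0,0,0,0,0,0,0.03]' 25 |tail -2
python3 - <<'E'
from g import *
to([.4635,-.2902,.043],1.5)
E
```

```text
force: [0.8, 0.0, -1.1]
finger_gap: 0.354
t17.65 g [ 0.4684 -0.2923  0.0586] yawY1.5 q1 0.28 q7 1.01 F [ 0.8  0.  -1.1] gap32.9 
  shift mm [15.5 -3.7 -2.1] turn deg [-0.   0.1 -1.2] tool y,z in world [0.999 0.025 0.021] [ 0.025 -1.     0.002]
```

```bash
python3 -m jog '[0.01,-0.003,0,0,0,-1.2,0.03,0.005,0,0,0,0,0,0.03,0,0,0,0,0,0,0.03]' 25 |tail -2
python3 - <<'E'
from g import *
to([.4635,-.2902,.043],1.5)
E
```

```text
force: [0.5, 0.6, -1.1]
finger_gap: 0.353
t17.90 g [ 0.464  -0.2932  0.0441] yawY1.4 q1 0.28 q7 1.01 F [ 0.5  0.6 -1.1] gap32.8 
  shift mm [ 1.1 -0.5 -2.9] turn deg [-0.1  0.2  0. ] tool y,z in world [ 1.     0.025 -0.001] [ 0.025 -1.     0.003]
```

```bash
python3 -m jog '[0.003,0,0,0,0,0,0.03,0,0,0,0,0,0,0.03,0,0,0,0,0,0,0.06,0,0,0,0,0,0,0.06,0,0,0,0,0,0,0.06,0,0,0,0,0,0,0.06,-0.03,0,0,0,0,0,0.06,-0.03,0,-0.02,0,0,0,0.06,-0.02,0,-0.04,0,0,0,0.06,0,0,-0.04,0,0,0,0.06,0,0,-0.03,0,0,0,0.06,0,0,0,0,0,0,0.06]' 25 |tail -2
python3 - <<'E'
from g import *; from m import *
s=snap('top')
for j in jars(s,(250,200,560,400)): print('jar',j)
to([.4534,-.304,.1],0)
E
```

```text
force: [-0.4, -0.4, -0.6]
finger_gap: 0.645
jar (array([463., 308.]), 157, array([ 0.4356, -0.3928,  0.048 ]))
jar (array([429.9, 293.5]), 94, array([ 0.4709, -0.3099,  0.048 ]))
jar (array([427.5, 257.1]), 158, array([ 0.5615, -0.3043,  0.048 ]))
t18.95 g [ 0.4627 -0.165   0.1264] yawY1.0 q1 -0.07 q7 0.77 F [-0.7  0.   0.2] gap60.7 
  shift mm [ 27.3 -11.4 139.1] turn deg [ 1.   0.4 -0.3] tool y,z in world [1.    0.017 0.006] [ 0.017 -1.     0.007]
```

```bash
cat >> m.py <<'E'
def sj(zz=.043,roi=(60,230,340,420)):
    s=snap('scene')
    for k in blobs(s,(45,100,60),(80,255,255),60,roi): print('scene jar',np.round(cen(k),1),cv2.contourArea(k),ray(s,[cen(k)],zz)[0].round(4))
E
python3 - <<'E'
from m import *
sj()
E
```

```text
scene jar [133.1 329.1] 359.5 [ 0.4332 -0.3937  0.043 ]
scene jar [224.1 328.8] 348.5 [ 0.5598 -0.3047  0.043 ]
scene jar [183.  303.8] 321.5 [ 0.4639 -0.3078  0.043 ]
```

```bash
python3 -m jog '[0.005,0,0.04,0,0,0,0.06,0.005,0,0.04,1,0,0,0.06,0.005,0,0.035,0,0,0,0.06,0.005,0,0.02,0,0,0,0.06,0,0,0,0,0,0,0.06]' 25 |tail -1
python3 - <<'E'
from g import *
to([.465,-.306,.095],0)
E
```

```text
finger_gap: 0.646
t19.42 g [ 0.4654 -0.3125  0.1065] yawY0.0 q1 0.23 q7 0.97 F [ 0.5 -1.1 -0.3] gap60.1 
  shift mm [11.4 -0.  -5.9] turn deg [ 0.   0.7 -0.5] tool y,z in world [1.    0.001 0.008] [ 0.001 -1.     0.013]
```

```bash
python3 -m jog '[0.01,0,-0.006,0,0.7,-0.5,0.06,0.02,0,0,0,0,0,0.06,0,0,0,0,0,0,0.06]' 25 |tail -1
python3 - <<'E'
from g import *
to([.465,-.306,.038],0)
E
```

```text
finger_gap: 0.643
t19.67 g [ 0.463  -0.3098  0.0746] yawY-0.4 q1 0.26 q7 0.99 F [-1.4  0.2 -0. ] gap59.8 
  shift mm [36.6  1.9 -3.8] turn deg [-0.4  0.   0.1] tool y,z in world [ 1.    -0.008 -0.001] [-0.008 -1.     0.001]
```

```bash
python3 -m jog '[0.015,0.002,-0.004,0,0,0,0.06,0.015,0,0,0,0,0,0.06,0.006,0,0,0,0,-0.5,0.06,0,0,0,0,0,0,0.06]' 25 |tail -1
python3 - <<'E'
from g import *
to([.465,-.306,.038],0)
E
```

```text
finger_gap: 0.645
t20.00 g [ 0.4635 -0.3027  0.037 ] yawY-0.4 q1 0.29 q7 1.00 F [ 0.5 -0.5  0.8] gap60.0 
  shift mm [-1.   0.6  3. ] turn deg [-0.4 -0.2  0.8] tool y,z in world [ 1.    -0.007 -0.014] [-0.007 -1.    -0.004]
```

```bash
python3 -m jog '[0,0,0.005,0,0,0.8,0.06,0,0,0,0,0,0,0.03,0,0,0,0,0,0,0.03,0,0,0,0,0,0,0.03,0,0,0,0,0,0,0.03,0,0,0,0,0,0,0.03,0,0,0,0,0,0,0.03]' 25 |tail -1
python3 - <<'E'
from g import *
to([.465,-.306,.038],0)
E
```

```text
finger_gap: 0.404
t20.58 g [ 0.4655 -0.3077  0.0402] yawY-0.3 q1 0.31 q7 1.02 F [-1.  -0.6 -0.2] gap37.5 
  shift mm [ 2.2 -0.3 -1.9] turn deg [-0.3 -0.2 -0.2] tool y,z in world [ 1.    -0.006  0.003] [-0.006 -1.    -0.003]
```

```bash
python3 -m jog '[-0.035,0,0,0,0,0,0.03,-0.035,0,0,0,0,0,0.03,-0.03,0,0,0,0,0,0.03,0,0.001,-0.04,0,0,0,0.03,0,0.001,-0.04,0,0,0,0.03,0,0.001,-0.04,0,0,0,0.03,0,0.001,-0.04,0,0,0,0.03,0,0.001,-0.04,0,0,0,0.03,0,0.001,-0.04,0,0,0,0.03,0,0.001,-0.04,0,0,0,0.03,0,0.001,-0.04,0,0,0,0.03,0,0.001,-0.04,0,0,0,0.03,0,0.001,-0.04,0,0,0,0.03,0,0.001,-0.04,0,0,0,0.03,0,0.001,-0.04,0,0,0,0.03,0,0,-0.03,0,0,0,0.03,0,0,0,0,0,0,0.03]' 25 |tail -2
python3 - <<'E'
from g import *
to([*W(.046,.035),.1],2.1)
E
```

```text
force: [0.8, -0.2, -0.9]
finger_gap: 0.4
t22.00 g [0.4827 0.2211 0.1464] yawY-0.7 q1 -0.92 q7 0.04 F [ 0.8 -0.2 -0.9] gap37.2 
  shift mm [ 46.5  -3.3 -33.6] turn deg [-2.8 -0.1 -0.5] tool y,z in world [ 1.    -0.012  0.009] [-0.012 -1.    -0.002]
```

```bash
python3 -m jog '[0,-0.003,-0.03,-2.5,0,-0.5,0.03,0.02,0,0,0,0,0,0.03,0.02,0,0,0,0,0,0.03,0.01,0,0,0,0,0,0.03,0,0,0,0,0,0,0.03]' 25 |tail -1
python3 - <<'E'
from g import *
to([*W(.046,.035),.046],2.1)
E
```

```text
finger_gap: 0.404
t22.42 g [0.4782 0.2572 0.0953] yawY2.5 q1 -0.90 q7 0.08 F [-0.4  0.5 -0.4] gap37.6 
  shift mm [49.3  1.3  2.5] turn deg [ 0.4 -0.2 -0.1] tool y,z in world [0.999 0.043 0.002] [ 0.043 -0.999 -0.004]
```

```bash
python3 -m jog '[0.015,0.001,0.002,0,0,0,0.03,0.015,0,0,0,0,0,0.03,0.01,0,0,0,0,0,0.03,0,0,0,0,0,0,0.03]' 25 |tail -1
python3 - <<'E'
from g import *
to([*W(.046,.035),.046],2.1)
E
```

```text
finger_gap: 0.401
t22.75 g [0.4806 0.2526 0.0558] yawY2.2 q1 -0.84 q7 0.14 F [ 0.1 -0.1 -0.4] gap37.3 
  shift mm [ 9.8 -0.7 -2.3] turn deg [ 0.1 -0.2 -0.2] tool y,z in world [0.999 0.039 0.003] [ 0.039 -0.999 -0.004]
```

```bash
python3 -m jog '[0.007,0,-0.002,0,0,0,0.03,0.003,0,0,0,0,0,0.03,0,0,0,0,0,0,0.03]' 25 |tail -2
python3 - <<'E'
from g import *
to([*W(.046,.035),.046],2.1)
E
```

```text
force: [0.6, 0.2, -0.4]
finger_gap: 0.405
t23.00 g [0.4816 0.2537 0.0465] yawY2.1 q1 -0.82 q7 0.14 F [ 0.6  0.2 -0.4] gap37.7 
  shift mm [ 0.5 -1.7 -1.3] turn deg [-0.  -0.2 -0.2] tool y,z in world [0.999 0.036 0.004] [ 0.036 -0.999 -0.004]
```

```bash
python3 -m jog '[0.002,0,0,0,0,0,0.03,0.001,0,0,0,0,0,0.03,0,0,0,0,0,0,0.046,0,0,0,0,0,0,0.046,0,0,0,0,0,0,0.046,-0.025,0,0,0,0,0,0.046,-0.035,0,0,0,0,0,0.046,-0.03,0,0,0,0,0,0.05,-0.02,0,0,0,0,0,0.06]' 25 |tail -2
python3 -m jog '[0,-0.001,0.04,0,0,0,0.06,0,-0.001,0.04,0,0,0,0.06,0,-0.001,0.04,0,0,0,0.06,0,-0.001,0.04,0,0,0,0.06,0,-0.001,0.04,0,0,0,0.06,0,-0.001,0.04,0,0,0,0.06,0,-0.001,0.04,0,0,0,0.06,0,-0.001,0.04,0,0,0,0.06,0,-0.001,0.04,0,0,0,0.06,0,-0.001,0.04,0,0,0,0.06,0,-0.001,0.04,0,0,0,0.06,0,-0.001,0.04,0,0,0,0.06,0,0,0.04,0,0,0,0.06,0,0,0.04,0,0,0,0.06,0,0,0,0,0,0,0.06]' 25 |tail -2
python3 - <<'E'
from tm import *
to([.4356,-.3928,.095],0); tm(name='t10.png')
s=snap('top')
for j in jars(s,(180,200,560,400)): print('jar',j)
sj()
E
```

```text
force: [0.8, 0.9, -0.4]
finger_gap: 0.568
force: [0.8, -1.2, -0.1]
finger_gap: 0.642
t25.00 g [ 0.4988 -0.324   0.1596] yawY3.2 q1 0.18 q7 0.98 F [ 0.8 -1.2 -0.1] gap59.7 
  shift mm [ 63.2 -66.9  65.2] turn deg [ 3.2 -0.2 -1. ] tool y,z in world [0.998 0.055 0.017] [ 0.055 -0.998 -0.004]
yellow 102.5 [[-0.084, -0.0933], [-0.09, -0.0932], [-0.0899, 0.088], [-0.0839, 0.088]]
blue 155.5 [[0.0854, 0.0616], [-0.0777, 0.0623], [-0.0777, 0.0712], [0.0853, 0.0705]]
blue 32.0 [[0.0299, -0.0092], [-0.009, -0.0083], [-0.0089, -0.0005], [0.03, -0.0015]]
blue 40.0 [[0.0843, -0.0715], [-0.08, -0.0719], [-0.08, -0.0673], [0.0842, -0.0669]]
jar (array([203.2, 286.1]), 150, array([0.483 , 0.2543, 0.048 ]))
jar (array([427.5, 257.1]), 146, array([ 0.5615, -0.3042,  0.048 ]))
scene jar [224.1 328.8] 348.5 [ 0.5598 -0.3048  0.043 ]
scene jar [133.1 329.1] 359.5 [ 0.4332 -0.3937  0.043 ]
```

View pics/t10.png

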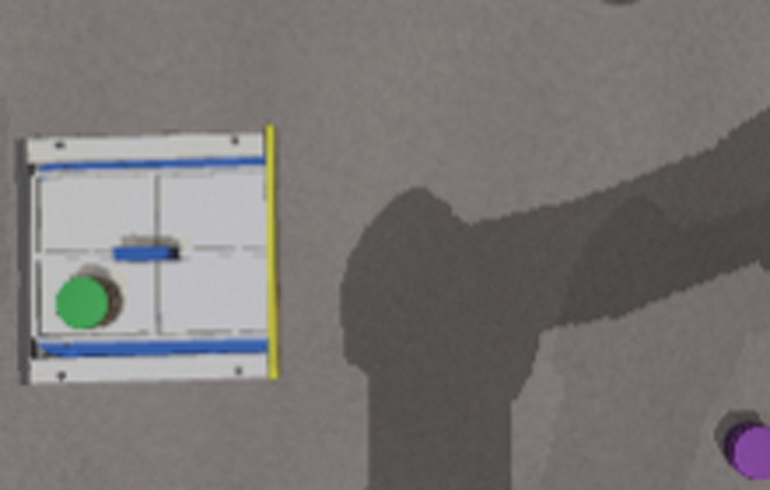

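Jar 1 stands upright in the well (nose, +y) and the tray hasn't moved. Now jar 2.

```bash
python3 -m jog '[0,-0.025,0.025,2,0,-1,0.06,0.01,-0.025,0.025,1,0,0,0.06,0.02,-0.017,0.015,0,0,0,0.06,0.02,0,0,0,0,0,0.06,0,0,0,0,0,0,0.06]' 25 |tail -1
python3 - <<'E'
from g import *
to([.4356,-.3928,.075],0)
E
```

```text
finger_gap: 0.645
t25.57 g [ 0.4366 -0.3733  0.1065] yawY1.4 q1 0.35 q7 1.12 F [ 0.2  0.8 -0.3] gap59.9 
  shift mm [31.2 -1.5 19. ] turn deg [ 1.4 -0.8  0.1] tool y,z in world [ 1.     0.024 -0.002] [ 0.024 -1.    -0.015]
```

```bash
python3 -m jog '[0.005,-0.001,0.019,1,-0.8,0,0.06,0.02,0,0,0,0,0,0.06,0,0,0,0,0,0,0.06]' 25 |tail -1
python3 - <<'E'
from g import *
to([.4356,-.3928,.038],0)
E
```

```text
finger_gap: 0.646
t25.82 g [ 0.4386 -0.3907  0.0818] yawY0.6 q1 0.39 q7 1.14 F [-0.4  0.1  0.1] gap60.1 
  shift mm [43.8 -3.1  2.1] turn deg [ 0.6 -0.1  0. ] tool y,z in world [ 1.     0.011 -0.001] [ 0.011 -1.    -0.001]
```

```bash
python3 -m jog '[0.016,-0.004,0.003,0,0,0,0.06,0.016,-0.001,0.001,0,0,0,0.06,0.01,0,0.001,0,0,-0.5,0.06,0,0,0,0,0,0,0.06]' 25 |tail -1
python3 - <<'E'
from g import *
to([.4356,-.3928,.038],0)
E
```

```text
finger_gap: 0.646
t26.15 g [ 0.4383 -0.3952  0.0425] yawY0.9 q1 0.42 q7 1.18 F [ 0.3 -0.1 -0.2] gap60.1 
  shift mm [ 4.5 -3.  -2.3] turn deg [0.9 0.1 0.3] tool y,z in world [ 1.     0.016 -0.006] [ 0.016 -1.     0.002]
```

```bash
python3 -m jog '[0.004,-0.003,-0.002,0,0,0.3,0.06,0,0,0,0,0,0,0.03,0,0,0,0,0,0,0.03,0,0,0,0,0,0,0.03,0,0,0,0,0,0,0.03,0,0,0,0,0,0,0.03,0,0,0,0,0,0,0.03]' 25 |tail -1
python3 - <<'E'
from g import *
to([.4356,-.3928,.038],0)
E
```

```text
finger_gap: 0.4
t26.73 g [ 0.438  -0.3927  0.0421] yawY1.1 q1 0.43 q7 1.19 F [-0.4  0.1 -1.9] gap37.2 
  shift mm [ 4.1 -2.2  0.3] turn deg [ 1.1  0.2 -0.2] tool y,z in world [1.    0.019 0.003] [ 0.019 -1.     0.004]
```

```bash
python3 -m jog '[-0.035,0,0,0,0,0,0.03,-0.035,0,0,0,0,0,0.03,-0.03,0,0,0,0,0,0.03,0,0.003,-0.04,0,0,0,0.03,0,0.003,-0.04,0,0,0,0.03,0,0.003,-0.04,0,0,0,0.03,0,0.003,-0.04,0,0,0,0.03,0,0.003,-0.04,0,0,0,0.03,0,0.003,-0.04,0,0,0,0.03,0,0.003,-0.04,0,0,0,0.03,0,0.003,-0.04,0,0,0,0.03,0,0.003,-0.04,0,0,0,0.03,0,0.003,-0.04,0,0,0,0.03,0,0.003,-0.04,0,0,0,0.03,0,0.003,-0.04,0,0,0,0.03,0,0,-0.04,0,0,0,0.03,0,0,0,0,0,0,0.03]' 25 |tail -2
python3 - <<'E'
from g import *
to([*W(-.046,.035),.1],2.1)
E
```

```text
force: [0.1, 0.2, -0.8]
finger_gap: 0.405
t28.15 g [0.4681 0.1451 0.1445] yawY0.6 q1 -0.82 q7 0.22 F [ 0.1  0.2 -0.8] gap37.6 
  shift mm [ 44.6  15.3 -17.4] turn deg [-1.5  0.4 -0.6] tool y,z in world [1.    0.01  0.011] [ 0.01  -1.     0.007]
```

```bash
python3 -m jog '[0,0.015,-0.017,-1.5,0,-0.5,0.03,0.02,0,0,0,0,0,0.03,0.02,0,0,0,0,0,0.03,0.01,0,0,0,0,0,0.03,0,0,0,0,0,0,0.03]' 25 |tail -1
python3 - <<'E'
from g import *
to([*W(-.046,.035),.048],2.1)
E
```

```text
finger_gap: 0.404
t28.57 g [0.4828 0.1692 0.0935] yawY2.9 q1 -0.76 q7 0.29 F [-0.1  0.5 -0.2] gap37.5 
  shift mm [45.5 -0.1  6.5] turn deg [ 0.8  0.3 -0.3] tool y,z in world [0.999 0.05  0.005] [ 0.05  -0.999  0.005]
```

```bash
python3 -m jog '[0.015,0,0.006,0.5,0.3,-0.3,0.03,0.012,0,0,0,0,0,0.03,0.01,0,0,0,0,0,0.03,0,0,0,0,0,0,0.03]' 25 |tail -1
python3 - <<'E'
from g import *
to([*W(-.046,.035),.048],2.1)
E
```

```text
finger_gap: 0.406
t28.90 g [0.4836 0.1624 0.0568] yawY2.3 q1 -0.68 q7 0.35 F [-0.4 -0.4 -0.7] gap37.7 
  shift mm [ 8.8 -0.6 -0.4] turn deg [ 0.2 -0.1 -0. ] tool y,z in world [0.999 0.04  0.   ] [ 0.04  -0.999 -0.001]
```

```bash
python3 -m jog '[0.006,0,0,0,0,0,0.03,0.004,0,0,0,0,0,0.03,0.002,0,0,0,0,0,0.03,0,0,0,0,0,0,0.03]' 25 |tail -2
python3 - <<'E'
from g import *
to([*W(-.046,.035),.048],2.1)
E
```

```text
force: [-0.4, 0.2, -1.3]
finger_gap: 0.402
t29.23 g [0.4843 0.1622 0.0473] yawY2.2 q1 -0.65 q7 0.36 F [-0.4  0.2 -1.3] gap37.4 
  shift mm [-0.7 -1.2 -0.9] turn deg [ 0.1 -0.2 -0.1] tool y,z in world [0.999 0.039 0.002] [ 0.039 -0.999 -0.004]
```

Release, then retreat towards jar 3 at (0.5615, -0.304).

```bash
python3 -m jog '[0.002,0,0,0,0,0,0.03,0,0,0,0,0,0,0.046,0,0,0,0,0,0,0.046,0,0,0,0,0,0,0.046,-0.025,0,0,0,0,0,0.046,-0.035,0,0,0,0,0,0.046,-0.03,0,0,0,0,0,0.05,-0.01,0.006,0.04,0,0,0,0.06,0,0.007,0.04,0,0,0,0.06,0,0.007,0.04,0,0,0,0.06,0,0.007,0.04,0,0,0,0.06,0,0.007,0.04,0,0,0,0.06,0,0.007,0.04,0,0,0,0.06,0,0.007,0.04,0,0,0,0.06,0,0.007,0.04,0,0,0,0.06,0,0.007,0.04,0,0,0,0.06,0,0.007,0.04,0,0,0,0.06,0,0,0.04,0,0,0,0.06,0,0,0,0,0,0,0.06]' 25 |tail -2
python3 - <<'E'
from tm import *
to([.5615,-.304,.095],0); tm()
s=snap('top')
for j in jars(s,(180,200,560,400)): print('jar',j)
sj()
E
```

```text
force: [0.3, -0.9, 1.1]
finger_gap: 0.646
t30.82 g [ 0.5814 -0.2809  0.1494] yawY3.7 q1 0.04 q7 0.89 F [ 0.3 -0.9  1.1] gap60.1 
  shift mm [ 54.3 -21.3  21.7] turn deg [ 3.7 -0.1 -0.4] tool y,z in world [0.998 0.065 0.007] [ 0.065 -0.998 -0.001]
yellow 96.5 [[-0.084, -0.0933], [-0.09, -0.0932], [-0.0898, 0.088], [-0.0839, 0.088]]
blue 155.5 [[0.0854, 0.0616], [-0.0777, 0.0623], [-0.0777, 0.0712], [0.0853, 0.0705]]
blue 32.0 [[0.0299, -0.0092], [-0.009, -0.0083], [-0.0089, -0.0005], [0.03, -0.0015]]
blue 41.0 [[0.0843, -0.0715], [-0.08, -0.072], [-0.08, -0.0675], [0.0842, -0.0669]]
jar (array([240.5, 285.5]), 147, array([0.4859, 0.1611, 0.048 ]))
jar (array([203.3, 286.1]), 151, array([0.4831, 0.2542, 0.048 ]))
scene jar [224.1 328.8] 348.5 [ 0.5598 -0.3047  0.043 ]
```

```bash
python3 -m jog '[0,-0.021,0.022,3,0,-0.4,0.06,0.02,0,0,0,0,0,0.06,0.02,0,0,0,0,0,0.06,0.02,0,0,0,0,0,0.06,0,0,0,0,0,0,0.06]' 25 |tail -1
python3 - <<'E'
from g import *
to([.5615,-.304,.038],0)
E
```

```text
finger_gap: 0.647
t31.38 g [ 0.5639 -0.2834  0.0869] yawY1.7 q1 0.10 q7 0.94 F [-0.2  0.2 -0.3] gap60.1 
  shift mm [48.6 -3.  20.3] turn deg [ 1.7 -0.7  0.1] tool y,z in world [ 1.     0.029 -0.001] [ 0.029 -0.999 -0.013]
```

```bash
python3 -m jog '[0,-0.003,0.02,1.5,-0.7,0,0.06,0.012,0,0.002,0,0,0,0.06,0,0,0,0,0,0,0.06]' 25 |tail -1
python3 - <<'E'
from g import *
to([.5615,-.304,.038],0)
E
```

```text
finger_gap: 0.646
t31.63 g [ 0.5627 -0.302   0.0747] yawY0.5 q1 0.13 q7 0.95 F [0.4 1.  0.2] gap60.0 
  shift mm [36.7 -1.3  1.9] turn deg [ 0.5 -0.2  0.1] tool y,z in world [ 1.     0.009 -0.002] [ 0.009 -1.    -0.003]
```

```bash
python3 -m jog '[0.015,-0.001,0.003,0,0,0,0.06,0.015,-0.001,0.002,0,0,0,0.06,0.006,0,0.001,0,0,0,0.06,0,0,0,0,0,0,0.06]' 25 |tail -1
python3 - <<'E'
from g import *
to([.5615,-.304,.038],0)
E
```

```text
finger_gap: 0.645
t31.97 g [ 0.5629 -0.3063  0.0398] yawY0.7 q1 0.17 q7 0.98 F [ 0.2 -0.2  0.2] gap60.0 
  shift mm [ 1.9 -1.3 -2.5] turn deg [ 0.7 -0.2 -0.1] tool y,z in world [1.    0.012 0.002] [ 0.012 -1.    -0.003]
```

```bash
python3 -m jog '[0,-0.001,-0.002,0,0,0,0.06,0,0,0,0,0,0,0.03,0,0,0,0,0,0,0.03,0,0,0,0,0,0,0.03,0,0,0,0,0,0,0.03,0,0,0,0,0,0,0.03,0,0,0,0,0,0,0.03]' 25 |tail -1
python3 - <<'E'
from g import *
to([.5615,-.304,.038],0)
E
```

```text
finger_gap: 0.403
t32.55 g [ 0.5635 -0.3032  0.0433] yawY0.8 q1 0.16 q7 0.98 F [-0.1  0.4 -1.7] gap37.4 
  shift mm [ 5.3 -1.7  0.7] turn deg [ 0.8 -0.1 -0.3] tool y,z in world [1.    0.013 0.005] [ 0.013 -1.    -0.002]
```

```bash
python3 -m jog '[-0.035,0,0,0,0,0,0.03,-0.035,0,0,0,0,0,0.03,-0.03,0,0,0,0,0,0.03,0,0,-0.04,0,0,0,0.03,0,0,-0.04,0,0,0,0.03,0,0,-0.04,0,0,0,0.03,0,0,-0.04,0,0,0,0.03,0,0,-0.04,0,0,0,0.03,0,0,-0.04,0,0,0,0.03,0,0,-0.04,0,0,0,0.03,0,0,-0.04,0,0,0,0.03,0,0,-0.04,0,0,0,0.03,0,0,-0.04,0,0,0,0.03,0,0,-0.03,0,0,0,0.03,0,0,0,0,0,0,0.03]' 25 |tail -2
python3 - <<'E'
from g import *
to([*W(-.046,-.036),.1],2.1)
E
```

```text
force: [0.5, 1.1, -0.1]
finger_gap: 0.404
t33.80 g [0.5587 0.1408 0.1481] yawY0.3 q1 -0.74 q7 0.25 F [ 0.5  1.1 -0.1] gap37.6 
  shift mm [ 48.1  -4.5 -24.6] turn deg [-1.8 -0.  -0.5] tool y,z in world [1.    0.005 0.009] [ 0.005 -1.    -0.   ]
```

```bash
python3 -m jog '[0,-0.004,-0.022,-1.5,0,-0.5,0.03,0.02,0,0,0,0,0,0.03,0.02,0,0,0,0,0,0.03,0.01,0,0,0,0,0,0.03,0,0,0,0,0,0,0.03]' 25 |tail -1
python3 - <<'E'
from g import *
to([*W(-.046,-.036),.05],2.1)
E
```

```text
finger_gap: 0.406
t34.22 g [0.5539 0.1679 0.0972] yawY2.3 q1 -0.73 q7 0.29 F [ 0.8  0.3 -0.9] gap37.8 
  shift mm [47.2 -0.   2.5] turn deg [ 0.2 -0.1 -0.1] tool y,z in world [0.999 0.04  0.002] [ 0.04  -0.999 -0.002]
```

```bash
python3 -m jog '[0.015,0,0.002,0,0,0,0.03,0.012,0,0,0,0,0,0.03,0.01,0,0,0,0,0,0.03,0,0,0,0,0,0,0.03]' 25 |tail -1
python3 - <<'E'
from g import *
to([*W(-.046,-.036),.05],2.1)
E
```

```text
finger_gap: 0.404
t34.55 g [0.5554 0.1635 0.06  ] yawY2.1 q1 -0.67 q7 0.33 F [-0.1  0.5 -0.1] gap37.6 
  shift mm [10.  -1.1 -1.9] turn deg [-0.  -0.1 -0.2] tool y,z in world [0.999 0.037 0.003] [ 0.037 -0.999 -0.001]
```

```bash
python3 -m jog '[0.006,-0.001,0,0,0,0,0.03,0.004,0,0,0,0,0,0.03,0.002,0,0,0,0,0,0.03,0.001,0,0,0,0,0,0.03]' 25 |tail -2
python3 - <<'E'
from g import *
to([*W(-.046,-.036),.05],2.1)
E
```

```text
force: [-6.3, -0.7, 26.0]
finger_gap: 0.402
t34.88 g [0.5552 0.1626 0.0483] yawY2.0 q1 -0.66 q7 0.35 F [-6.3 -0.7 26. ] gap37.4 
  shift mm [-1.7 -0.8 -2.9] turn deg [-0.1 -0.2 -0.3] tool y,z in world [0.999 0.035 0.005] [ 0.035 -0.999 -0.003]
```

```bash
python3 -m jog '[-0.0015,0,0,0,0,0,0.03,0,0,0,0,0,0,0.046,0,0,0,0,0,0,0.046,0,0,0,0,0,0,0.046,-0.02,0,0,0,0,0,0.046,-0.03,0,0,0,0,0,0.046,-0.03,0,0,0,0,0,0.046,-0.03,0,0,0,0,0,0.046,-0.03,-0.02,0,0,0,0,0.046,0,-0.04,0.03,0,0,0,0.046,0,-0.02,0.04,0,0,0,0.046,0,0,0.04,0,0,0,0.046,0,0,0.04,0,0,0,0.046,0,0,0.03,0,0,0,0.046,0,0,0,0,0,0,0.046]' 25 |tail -2
python3 - <<'E'
from tm import *
to([*W(.165,.07),.12],2.1); tm((120,200,300,340),'t11.png')
s=snap('top')
for j in jars(s,(180,200,560,400)): print('jar',j)
snap('scene','s11.png')
E
```

```text
force: [-0.3, 0.7, 0.2]
finger_gap: 0.496
t36.13 g [ 0.4848 -0.0183  0.1961] yawY2.6 q1 -0.54 q7 0.50 F [-0.3  0.7  0.2] gap46.1 
  shift mm [  77.5  -27.1 -392.1] turn deg [ 0.5 -0.2 -0.6] tool y,z in world [0.999 0.045 0.01 ] [ 0.045 -0.999 -0.004]
yellow 111.5 [[-0.0825, -0.0933], [-0.0896, -0.0932], [-0.0902, 0.0905], [-0.0832, 0.0905]]
blue 152.5 [[0.0854, 0.0616], [-0.0777, 0.0623], [-0.0777, 0.0712], [0.0853, 0.0705]]
blue 32.5 [[0.0299, -0.0092], [-0.0142, -0.0081], [-0.0141, -0.0004], [0.03, -0.0015]]
blue 42.0 [[0.0843, -0.0715], [-0.08, -0.072], [-0.08, -0.0673], [0.0842, -0.0668]]
jar (array([240.4, 285.5]), 146, array([0.4858, 0.1614, 0.048 ]))
jar (array([203.3, 286.1]), 152, array([0.4831, 0.2541, 0.048 ]))
jar (array([241.1, 256.9]), 153, array([0.557 , 0.1612, 0.048 ]))
```

View pics/t11.png

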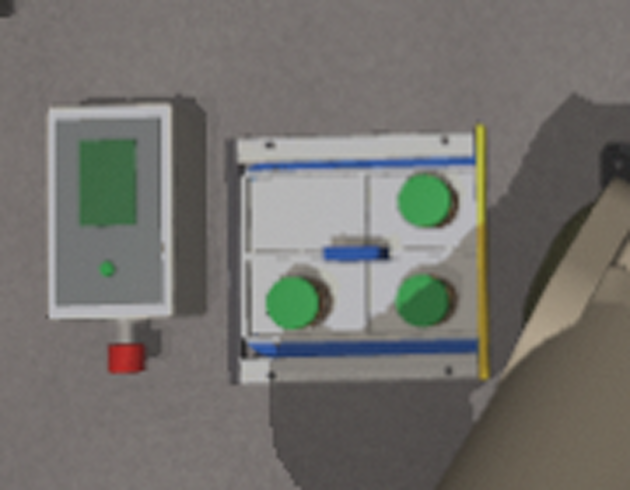

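View pics/s11.png

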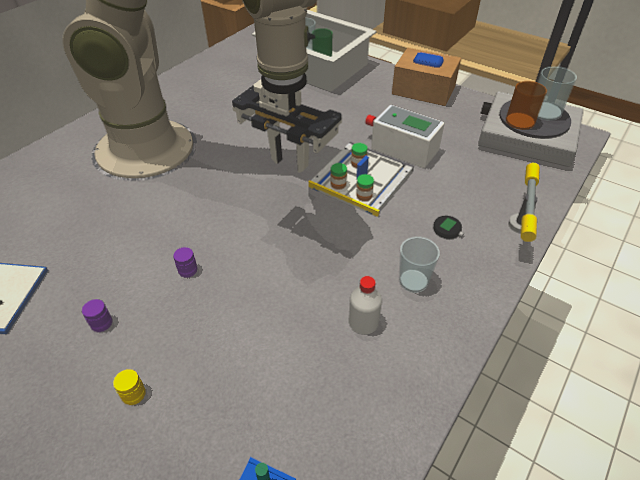

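All three jars are in wells and the tray is home. The knob shows at about (156,301) px of the full top view. Moving above it with the jaws along station x.

```bash
python3 -m jog '[0,-0.003,-0.04,0,0,0,0.05,0,-0.003,-0.04,0,0,0,0.05,0,-0.003,-0.04,0,0,0,0.05,0,-0.003,-0.04,0,0,0,0.05,0,-0.003,-0.04,0,0,0,0.05,0,-0.003,-0.04,0,0,0,0.05,0,-0.003,-0.04,0,0,0,0.05,0,-0.003,-0.04,0,0,0,0.05,0,-0.003,-0.04,0,0,0,0.05]' 25 |tail -1
python3 -m jog '[0,0,0,-7,0,0,0.05,0,0,0,-7,0,0,0.05,0,0,0,-7,0,0,0.05,0,0,0,-7,0,0,0.05,0,0,0,-7,0,0,0.05,0,0,0,-7,0,0,0.05,0,0,0,-7,0,0,0.05,0,0,0,-7,0,0,0.05,0,0,0,-7,0,0,0.05,0,0,0,-7,0,0,0.05,0,0,0,-7,0,0,0.05,0,0,0,-7,0,0,0.05,0,0,0,-5,0,0,0.05,0,0,0,0,0,0,0.05]' 25 |tail -1
python3 - <<'E'
from g import *; from m import *
to([*W(.165,.070),.11],92.1)
s=snap('scene')
for k in blobs(s,(0,150,60),(8,255,255),15,(355,100,385,135)): print('knob',cen(k),proj(s,[[*W(.165,.068),.05]]))
E
```

```text
finger_gap: 0.537
finger_gap: 0.541
t38.20 g [0.4072 0.3958 0.1872] yawY95.3 q1 -1.01 q7 0.96 F [ 0.2 -0.2 -0.6] gap50.3 
  shift mm [ 77.  -26.5  30.8] turn deg [ 3.2 -0.2 -0.2] tool y,z in world [-0.092  0.996  0.004] [ 0.996  0.092 -0.003]
knob [369.6105610561056, 119.92739273927393] [[370.95732678 120.32162697]]
```

```bash
python3 -m jog '[0,-0.026,0.03,3,0,0,0.05,0.03,0,0,0,0,0,0.05,0.03,0,0,0,0,0,0.05,0.01,0,0,0,0,0,0.05,0,0,0,0,0,0,0.05]' 25 |tail -1
python3 - <<'E'
from g import *
to([*W(.165,.069),.05],92.1)
E
```

```text
finger_gap: 0.534
t38.67 g [0.4373 0.3789 0.1154] yawY91.4 q1 -0.93 q7 1.01 F [-0.6 -0.1  0.9] gap49.7 
  shift mm [65.3 -6.7  3.8] turn deg [-0.7 -0.1 -0.4] tool y,z in world [-0.025  1.     0.007] [ 1.     0.025 -0.002]
```

```bash
python3 -m jog '[0.015,-0.006,0.003,-0.5,0,-0.4,0.05,0.015,0,0,0,0,0,0.05,0,0,0,0,0,0,0.05]' 25 |tail -1
python3 - <<'E'
from g import *
to([*W(.165,.069),.05],92.1)
E
```

```text
finger_gap: 0.537
t38.92 g [0.4391 0.3751 0.086 ] yawY91.8 q1 -0.91 q7 1.02 F [-0.6 -0.3  0.6] gap50.0 
  shift mm [36.  -2.8  2. ] turn deg [-0.3 -0.1  0. ] tool y,z in world [-0.032  0.999 -0.   ] [ 0.999  0.032 -0.002]
```

```bash
python3 -m jog '[0.015,-0.003,0.002,0,0,0,0.05,0.015,0,0,0,0,0,0.05,0.007,0,0,0,0,0,0.05,0,0,0,0,0,0,0.05]' 25 |tail -1
python3 - <<'E'
from g import *
to([*W(.165,.069),.05],92.1)
E
```

```text
finger_gap: 0.536
t39.25 g [0.4411 0.3758 0.0526] yawY91.8 q1 -0.89 q7 1.04 F [-0.1  0.5  0.4] gap49.9 
  shift mm [ 2.6 -3.3  0.1] turn deg [-0.3  0.  -0.2] tool y,z in world [-0.031  1.     0.003] [1.    0.031 0.   ]
```

```bash
python3 -m jog '[0.002,-0.004,0,0,0,0,0.05,0,0,0,0,0,0,0.015,0,0,0,0,0,0,0.015,0,0,0,0,0,0,0.015,0,0,0,0,0,0,0.015,0,0,0,0,0,0,0.015,0,0,0,0,0,0,0.015]' 30 |tail -2
python3 - <<'E'
from g import *
to([*W(.165,.069),.05],92.1)
s=snap('scene'); cv2.imwrite('pics/s12.png',cv2.resize(s['img'][60:220,300:460,::-1],None,fx=3.5,fy=3.5))
E
```

```text
force: [0.7, 1.9, -5.2]
finger_gap: 0.272
t39.83 g [0.4418 0.372  0.0545] yawY91.8 q1 -0.89 q7 1.04 F [ 0.7  1.9 -5.2] gap25.3 
  shift mm [ 4.5  0.7 -0.4] turn deg [-0.3  0.1 -0.2] tool y,z in world [-0.031  1.     0.004] [1.    0.031 0.002]
```

View pics/s12.png

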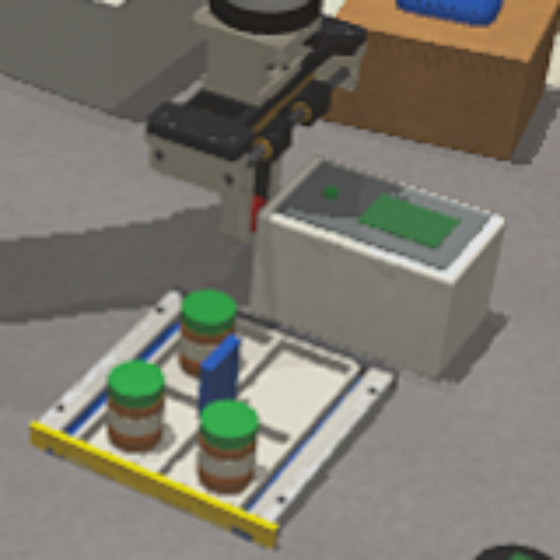

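The knob is gripped (25.3 mm gap) and the tray and jars look fine. Now I'll pull.

```bash
python3 -m jog '[0,0,-0.006,0,0,0,0.015,0,0,-0.008,0,0,0,0.015,0,0,-0.008,0,0,0,0.015,0,0,-0.006,0,0,0,0.015]' 30 |tail -2
python3 - <<'E'
from g import *
to([*W(.165,.089),.05],92.1)
E
```

```text
force: [28.5, -3.7, -18.2]
finger_gap: 0.27
t40.22 g [0.421  0.3713 0.0548] yawY91.5 q1 -0.92 q7 1.02 F [ 28.5  -3.7 -18.2] gap25.1 
  shift mm [4.8 0.8 1.3] turn deg [-0.6  0.9 -0.4] tool y,z in world [-0.026  1.     0.008] [1.    0.026 0.016]
```

```bash
python3 -m jog '[0,0,0.001,0,0,0,0.015,0,0,0,0,0,0,0.04,0,0,0,0,0,0,0.04,0,0,0,0,0,0,0.04,0,0,0,0,0,0,0.04]' 30 |tail -2
python3 - <<'E'
from g import *; from m import *
to([*W(.165,.089),.05],92.1)
s=snap('scene')
for k in blobs(s,(0,150,60),(8,255,255),8,(340,100,385,135)): print('knob',cv2.contourArea(k),cen(k))
print(proj(s,[[*W(.165,.088),.05],[*W(.165,.068),.05]]))
s=snap('top')
for k in blobs(s,(0,150,60),(8,255,255),4,(130,280,180,330)): print('knob',cv2.contourArea(k),cen(k),ray(s,[cen(k)],.06))
E
```

```text
force: [-0.3, -0.3, 0.4]
finger_gap: 0.427
t40.63 g [0.42   0.3723 0.0552] yawY91.6 q1 -0.92 q7 1.02 F [-0.3 -0.3  0.4] gap39.7 
  shift mm [ 5.2 -0.2  2.2] turn deg [-0.5  0.9 -0.5] tool y,z in world [-0.027  1.     0.009] [1.    0.027 0.016]
knob 22.5 [365.26666666666665, 116.94074074074074]
[[364.13886222 117.90805756]
 [370.95732678 120.32162697]]
```

```bash
for i in 1 2 3; do python3 -m jog '[0,0,0,0,0,0,0.04,0,0,0,0,0,0,0.04,0,0,0,0,0,0,0.04,0,0,0,0,0,0,0.04,0,0,0,0,0,0,0.04,0,0,0,0,0,0,0.04,0,0,0,0,0,0,0.04,0,0,0,0,0,0,0.04,0,0,0,0,0,0,0.04,0,0,0,0,0,0,0.04,0,0,0,0,0,0,0.04,0,0,0,0,0,0,0.04,0,0,0,0,0,0,0.04,0,0,0,0,0,0,0.04,0,0,0,0,0,0,0.04,0,0,0,0,0,0,0.04,0,0,0,0,0,0,0.04,0,0,0,0,0,0,0.04]' 30 |grep -E "time|force"; done
python3 - <<'E'
from tm import *
to([*W(.165,.089),.05],92.1)
s=snap('scene')
for k in blobs(s,(0,150,60),(8,255,255),8,(340,100,385,135)): print('knob',cv2.contourArea(k),cen(k))
tm()
E
```

```text
time: 42.23
force: [0.3, 0.8, -0.4]
time: 43.73
force: [0.1, -0.1, 0.2]
time: 45.23
force: [0.2, -1.2, -0.2]
t45.23 g [0.4202 0.3725 0.0554] yawY91.5 q1 -0.92 q7 1.02 F [ 0.2 -1.2 -0.2] gap40.2 
  shift mm [ 5.4 -0.3  2. ] turn deg [-0.6  0.9 -0.5] tool y,z in world [-0.027  1.     0.009] [1.    0.027 0.016]
knob 19.5 [365.38461538461536, 116.74358974358974]
yellow 95.5 [[-0.084, -0.0933], [-0.09, -0.0932], [-0.0899, 0.088], [-0.0839, 0.088]]
blue 153.5 [[0.0854, 0.0616], [-0.0777, 0.0623], [-0.0777, 0.0711], [0.0853, 0.0705]]
blue 34.0 [[0.0299, -0.0092], [-0.0142, -0.0081], [-0.0141, -0.0004], [0.03, -0.0015]]
blue 41.0 [[0.0843, -0.0715], [-0.08, -0.072], [-0.08, -0.0673], [0.0842, -0.0668]]
```

Out since about 40.1 s, and the clock is now at 45.2 s. Regrip and push in.

```bash
python3 -m jog '[0.003,0,0,0,0.9,0,0.015,0,0,0,0,0,0,0.015,0,0,0,0,0,0,0.015,0,0,0,0,0,0,0.015,0,0,0,0,0,0,0.015]' 30 |tail -1
python3 -m jog '[0,0,0.006,0,0,0,0.015,0,0,0.008,0,0,0,0.015,0,0,0.008,0,0,0,0.015,0,0,0.006,0,0,0,0.015]' 30 |tail -2
python3 - <<'E'
from g import *
to([*W(.165,.068),.05],92.1)
E
```

```text
finger_gap: 0.275
force: [-28.8, 2.6, 18.0]
finger_gap: 0.27
t46.08 g [0.4396 0.3718 0.0518] yawY91.9 q1 -0.87 q7 1.05 F [-28.8   2.6  18. ] gap25.1 
  shift mm [1.8 0.8 1.7] turn deg [-0.2 -1.  -0.2] tool y,z in world [-0.033  0.999  0.004] [ 0.999  0.033 -0.017]
```

```bash
python3 -m jog '[0,0,0,0,0,0,0.045,0,0,0,0,0,0,0.045,0,0,0,0,0,0,0.045,0,0,0,0,0,0,0.045,-0.025,0,0,0,0.5,0,0.045,-0.03,0,0,0,0,0,0.045,-0.04,0,0,0,0,0,0.045,-0.03,0,-0.02,0,0,0,0.045,0,0.02,-0.02,0,0,0,0.045,0,0.04,0,0,0,0,0.045,0,0.04,0,0,0,0,0.045,0,0.04,0,0,0,0,0.045,0,0.03,0,0,0,0,0.045,0,0,0,0,0,0,0.045]' 30 |tail -2
python3 - <<'E'
from tm import *
to([*W(.165,.068),.05],92.1); tm((120,200,300,340),'t13.png')
s=snap('top')
for k in blobs(s,(0,150,60),(8,255,255),4,(130,280,180,330)): print('knob',cv2.contourArea(k),cen(k),ray(s,[cen(k)],.06))
for j in jars(s,(180,200,560,400)): print('jar',j[2],((j[2][:2]-O)@np.c_[EX,EY]).round(4))
s=snap('scene')
for k in blobs(s,(0,150,60),(8,255,255),8,(340,100,385,135)): print('knob',cv2.contourArea(k),cen(k))
cv2.imwrite('pics/s13.png',cv2.resize(s['img'][80:310,290:490,::-1],None,fx=2.6,fy=2.6))
E
```

```text
force: [-0.4, 0.3, -0.7]
finger_gap: 0.486
t47.25 g [0.402  0.5434 0.1851] yawY91.1 q1 -1.15 q7 0.77 F [-0.4  0.3 -0.7] gap45.2 
  shift mm [ 133.2 -172.2   38.5] turn deg [-1.  -1.3 -0.4] tool y,z in world [-0.02   1.     0.006] [ 1.     0.02  -0.022]
yellow 90.0 [[-0.0841, -0.0933], [-0.0897, -0.0932], [-0.0894, 0.088], [-0.0839, 0.088]]
blue 153.5 [[0.0854, 0.0616], [-0.0777, 0.0623], [-0.0777, 0.0712], [0.0853, 0.0705]]
blue 33.0 [[0.0326, -0.0015], [0.0325, -0.0093], [-0.0116, -0.0082], [-0.0115, -0.0005]]
blue 42.0 [[0.0843, -0.0715], [-0.08, -0.072], [-0.08, -0.0672], [0.0842, -0.0667]]
knob 55.0 [155.56363636363636, 301.9393939393939] [[0.44255798 0.36935294 0.06      ]]
jar [0.4768 0.2789 0.048 ] [0.0703 0.0369]
jar [0.4858 0.1614 0.048 ] [-0.0474  0.0323]
jar [0.5571 0.1613 0.048 ] [-0.0502 -0.039 ]
knob 56.5 [369.693215339233, 119.56047197640117]
```

View pics/t13.png

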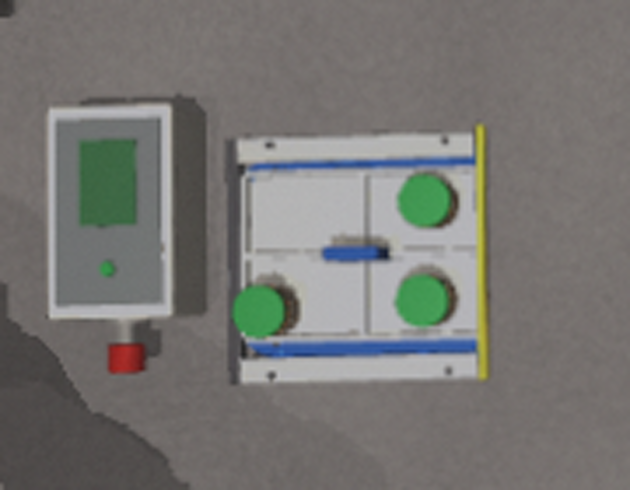

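View pics/s13.png

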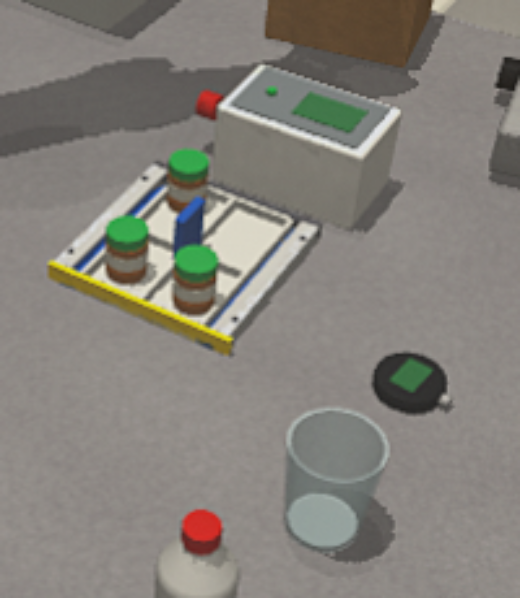

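The knob is in and the tray is home. Jar 1 has shifted to (70,37) mm in its well since the last look, so I'll check it for tilt numerically and with one close-up.

```bash
python3 - <<'E'
from tm import *
T=snap('top'); S=snap('scene')
J=sorted([j[0] for j in jars(T,(180,200,300,340))],key=lambda p:(p[0]))
for p in J:
    P=ray(T,[p],.053)[0]
    c=proj(S,[[*P[:2],.056],[*P[:2],.006]]); x0,y0=(c.min(0)-14).astype(int); x1,y1=(c.max(0)+14).astype(int)
    g=blobs(S,(45,100,60),(80,255,255),30,(x0,y0,x1,y1)); a=blobs(S,(3,90,30),(18,255,255),5,(x0,y0,x1,y1))
    print('stn',((P[:2]-O)@np.c_[EX,EY]).round(4),'proj top/bot',c.round(1).tolist(),'cap',[np.round(cen(k),1).tolist()+[cv2.contourArea(k)] for k in g],'amber',[np.round(cen(k),1).tolist()+[cv2.contourArea(k)] for k in a])
cv2.imwrite('pics/s14.png',np.hstack([cv2.resize(S['img'][130:215,300:400,::-1],(560,476),interpolation=cv2.INTER_CUBIC)]))
E
```

```text
stn [0.0687 0.0369] proj top/bot [[362.9, 141.2], [361.7, 157.8]] cap [[362.1, 142.9, 132.0]] amber [[357.3, 158.2, 15.0], [360.6, 150.3, 15.5]]
stn [-0.0483  0.0322] proj top/bot [[339.1, 167.6], [338.5, 184.3]] cap [[338.5, 169.2, 152.0]] amber [[338.0, 185.6, 40.5], [338.1, 177.0, 18.5]]
stn [-0.0509 -0.0389] proj top/bot [[365.7, 179.2], [364.3, 196.0]] cap [[364.9, 180.6, 164.0]] amber [[363.7, 197.5, 40.5], [364.2, 188.6, 18.5]]
```

View pics/s14.png

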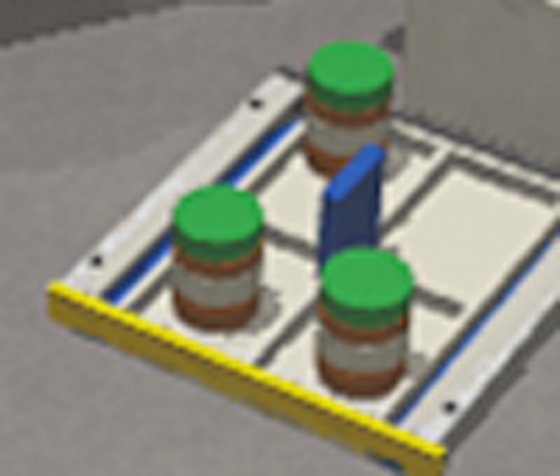

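The cap offset between the two views is the same for all three jars, within 0.3 px, so jar 1 is upright on its well floor and just slid to the nose wall. I'm handing in.

```bash
python3 -c "
from rig import ctrl
print(ctrl.finish_job())"
```

```text
the job is handed in; nothing more can be done
None
```

The stirring station is set up and handed in at about 47 s of the 208 s. I got no verdict back.

- **Tray:** I turned it end for end in two grasps, because the wrist range did not allow one turn. I then slid it nose first into the rails until it pressed on the stop with 20–28 N. At the end the yellow plate was at x ≈ -87 mm in the station frame, just outside the mouth. The tray had not moved visibly since docking.
- **Jars:** Three green jars were on the bench, and each now stands upright in its own well. The first grasp of jar 1 was off-centre, so I put it down and regrasped it.
- **Knob:** I pulled it about 20 mm to its end stop, and it stayed out with the fingers open. After about 5 s I pushed it back in until it stopped at about 29 N. The cameras then showed it where it started, within about 1 mm.

**Jar 1 moved:** in the last check it had slid about 25 mm inside its well, up against the nose wall. It moved after my last look at it before the knob work, probably the announced knock. I left it there: its height agrees with the other two jars in both views, and it looks upright, though the fin hides part of its base.

I did not measure the beaker, wash bottle or stopwatch. They look undisturbed in the late pictures, and the arm never went near them. The gripper was clear of everything at hand-in.

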